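# Set the ring gauge on a microscope riser's threaded stud

### The job

On the microscope riser, pull the red transport clip out sideways from under the steel ring gauge, lay it flat in the grey tray and let go. Then use the upright teal spinner handle to screw the ring clockwise down the stud until you feel the resistance rise as it meets the black stop pad (press on it gently, do not force it), back it off one full turn from there, and let go. Leave everything else on the bench where it is.

Things in the scene. Friction and masses are not known exactly. Their poses are not given: they have to be found in the camera images.
- stand: cream riser base, fixed to the bench, 120 (x) x 150 (y) mm, top face 30 mm above the bench. Origin on the bench on the axis of its upright steel stud (21 mm dia., top 78 mm above the bench). Thread lead 8 mm per turn, right-handed: clockwise from above goes down. y axis towards the clip's tab as fitted.
- collar: brass stop collar, 33 mm dia., round the stud's foot, fixed; its height varies. Origin on the stud's axis at the top of its black pad, which the ring meets. Past first touch the push needed at the spinner grows by some 15 to 27 N per radian of turn, and the pad's pressure is 8 to 12 times the push added to that of running free. Clear touch: 25 N for 0.2 s (3 N added); over 120 N (10 N added) spoils it.
- ring: steel knurled ring gauge, 64 mm dia., 20 mm thick, started on the stud; it turns and moves along it 8 mm per turn. Origin on the stud's axis at its underside, 57 mm above the bench at the start; z up, -y points along the crank arm to the spinner. Running free it needs under 1.5 N of push at the spinner. The way down to the pad is 1.2 to 2.2 turns. The stud stands at most 20 mm out of its top.
- spinner_grip (a point): grip point of the teal upright spinner handle, a free-turning sleeve 18 mm dia., 52 mm tall, 45 mm from the stud's axis on the ring's crank arm. The point is on the sleeve's axis, 15 mm below its top, 38 mm above the arm, 58 mm above the ring's underside. A gripper holding it can go round in a circle without changing its heading.
- clip: red transport clip, loose, 90 g: a 24 mm tall fork standing on the riser base, two 10 mm legs either side of the collar (40 mm apart), 3 mm under the ring. Origin on its underside, at the stud's axis as fitted; z up, y along the clip towards its tab. It comes out along its +y: after 100 mm it is clear of stud and ring and can be lifted. It spans y = -16 to 119 mm, 60 mm wide.
- clip_tab (a point): grip point on the clip's upright tab, 12 mm thick (along the clip's x), 32 mm long (along y), top 70 mm above the clip's underside. The point is 50 mm above the underside and 103 mm from the clip's origin along +y; 26 mm above the clip's neck, which is 24 mm wide and 24 mm high.
- clip_mid (a point): middle of the clip's underside, 52 mm from its origin along +y.
- tray: light grey open tray, fixed, 130 (x) x 200 (y) mm outside, walls 4 mm thick and 22 mm high; origin under its centre on the bench, floor 4 mm above that. The clip fits with its length along the tray's y, either way round.
- oil_bottle: bystander: amber glass dropper bottle, 30 mm dia., 70 mm tall, leave alone
- objective: bystander: steel microscope objective standing upright, 26 mm dia., 44 mm tall, leave alone
- slide_box: bystander: blue slide box 90 x 170 x 34 mm, leave alone
- beaker: bystander: small glass beaker, 64 mm dia., 85 mm tall, leave alone
- driver: bystander: screwdriver lying flat, leave alone
- dish: bystander: closed clear dish, 90 mm dia., 15 mm tall, leave alone
- eyepiece: bystander: black eyepiece standing upright, 34 mm dia., 48 mm tall, leave alone
Mind the look-alikes: they are no part of the job. What is meant by the clip is not green, purple or yellow, and is the larger of those in its own colour.

How it is judged (in metres and radians):
On the way, in this order (a step that is already met when the one before it is completed fails the run):
1. the clip lies flat in the tray, let go (x of clip_mid in the frame of tray between -0.035 and 0.035 m and y of clip_mid in the frame of tray between -0.05 and 0.05 m and z of clip_mid in the frame of tray below 0.012 m and angle between clip's own z axis and vertical below 0.12 rad and contact force between the fingers and clip below 0.05 N), for 0.2 s.
2. the ring presses on the stop pad with 25 N or more (contact force between ring and collar above 25 N), for 0.2 s.
3. the ring is backed off one turn, 6.4 to 9.6 mm above the pad (z of ring in the frame of collar between 0.0064 and 0.0096 m), for 0.2 s.
At the end, for the whole second after the job is handed in: The clip lies flat in the tray (its middle within 35 mm across and 50 mm along of the tray's centre, underside under 12 mm above the bench, tilt under 0.12 rad), and the ring's underside is 6.4 to 9.6 mm above the pad (one turn back from touching, within a fifth of a turn); both let go and at rest (all of step 1 and all of step 3 and contact force between the fingers and ring below 0.05 N and angular speed of ring below 0.1 rad/s and linear speed of clip below 0.02 m/s).
It fails at once if the ring presses the pad with more than 120 N (contact force between ring and collar above 120 N).
It fails at once if the clip is let fall over the tray from more than about 35 mm (horizontal distance between clip_mid and tray below 0.1 m and z of clip_mid in the frame of tray above 0.04 m and contact force between the fingers and clip below 0.01 N).
It fails at once if a bystander is moved more than 30 mm (distance of any of oil_bottle, objective, slide_box, beaker, driver, dish, eyepiece from where it was at the start of the episode above 0.03 m).
It also fails if it takes over 72 s, if anything falls off the work surface, if the arm or the gripper's body presses on something with over 40 N, if the wrist force passes 120 N, or if a joint passes its speed limit or range.

### The arm

A 6-joint arm with a two-finger parallel gripper is mounted at the origin on the work surface. World frame = base frame: x ahead of the robot, y to its left, z up, the work surface at z = 0. Lengths are in mm, angles in rad, forces in N, time in s.
With the tool pointing down it reaches from about 350 to 975 mm from the base axis. Payload 7.1 kg.
Tool frame: the origin (TCP) lies at the very end of the fingers, on their centre line; the grasp point (between the pads) lies 19 mm behind it (ctrl.grip_point_offset is the distance from the TCP to the grasp point, in mm); z points along the fingers, y is the direction in which the jaws open and shut (so a half turn about z gives the same grasp; the last joint's range is limited). The gripper opens to 88 mm and grips with 3 to 60 N. Pads are 20 mm wide; open, the fingers measure 115 mm over their backs; the gripper's body (75 mm by 178 mm) begins 61 mm behind the grasp point.
Start: joints at [1.122, 0.423, 1.63, -0, 1.089, -0.019], TCP at [260.398, 568.153, 186.875] pointing down, gripper open.
Joint ranges: [-3, 3], [-0.9, 2.11], [0.09, 2.58], [-1.31, 4.45], [0.11, 2.69], [-2.54, 2.54]. Speed limits (rad/s): [2.39, 2.39, 3.01, 3.14, 3.14, 3.14].

### API

Orientations are given as a rotation vector (axis times angle).
In Python, from workcell import ctrl gives the robot as it stands.
- The arm moves only by the tool move_arm, never from a script. Its argument "increments" is one flat list of numbers, 5 for each row, row after row: the closure in counts, from 0 (fully open) to 255 (shut), then the shift along the tool's x, y, z in mm, then the turn about the tool's z in degrees. In form: [grip, dx, dy, dz, yaw, grip, dx, dy, dz, yaw, ...]. A call has 1 to 12 rows; each row is the pose to reach, as a shift and turn from the pose measured when the call began, along the tool's axes at that moment; what a row does not reach only later rows make up. A row lasts 1/8 s, in which the tool goes at most 62.5 mm and 10.7 degrees, less where a joint would pass 70% of its speed; a pose out of reach is approached as far as the arm can. A call with a gripper value outside its range is refused whole. The fingers move at their own pace and stop on an object; the grip force is fixed at half the most. Time passes only in rows, so rows that repeat a pose let the fingers close. It gives the time, the measured TCP pose, the force and the opening at its end, in the units of the state.
- ctrl.get_obs(): the state, without advancing time (a new reading comes with each control period).
- ctrl.get_image(name): name is "side" or "top"; returns a dict with "frame" (480x640x3 uint8, red, green, blue), "vertical_fov" (degrees; the focal length in pixels is half the picture's height over the tangent of half this angle, whatever the lens; pixels are square), "cx", "cy" (the principal point, pixels), "pose" (4x4, takes a point from camera to world coordinates). Camera axes: x right, y down, z forward; pixel columns grow to the right and rows downward; lengths in mm; the calibration is good to about 2 mm. A picture is of the moment at which its call begins. There is no depth.
- ctrl.close_job(): hands the job in, once; it reports no verdict.
The state is a dict: "t": time; "qpos": joint angles; "qvel": joint speeds; "joint_torque": joint torques, N m; "ee_pos": TCP position; "orientation": TCP orientation; "ft_force": force on the tool from outside, world axes, zero at the start; "moment": the same for the moment, N m; "width": finger opening in mm.
Only numpy, scipy, OpenCV 4.12 (cv2) and the standard library are available. Lean on these libraries where they do the work, as an engineer would, in place of code of your own. Each camera call takes 0.05 s, during which the arm holds its last target.

## Working session

There is one attempt and no reset: what is moved stays moved. The work goes in short steps, Python scripts to look and compute and a tool call to move; the robot and the scene stay as the last step left them, time stands still between calls to the robot, and variables do not carry over. Pictures are saved under pics/ and viewed, and the job is handed in when it is done.

Besides the shell and the picture viewer there is one more tool, called after "Request:" by a JSON object that holds its "name" and its "arguments", one argument or row to a line. move_arm: Moves the arm, as the interface text tells. Its arguments: {"type":"object","properties":{"increments":{"type":"array","items":{"type":"number"}}},"required":["increments"]}

```bash
mkdir -p pics; ls; python3 - <<'E'
from workcell import ctrl
import cv2
o=ctrl.get_obs(); print(o, ctrl.grip_point_offset)
import numpy as np
np.set_printoptions(precision=4,suppress=True)
for n in("side","top"):
    d=ctrl.get_image(n); cv2.imwrite(f"pics/{n}0.png",d["frame"][:,:,::-1]); print(n,d["vertical_fov"],d["cx"],d["cy"],d["pose"], d.keys())
E
```

```text
pics
{'t': 0.0, 'qpos': array([ 1.12202988e+00,  4.23841337e-01,  1.63069149e+00, -1.29847418e-05,
        1.08859254e+00, -1.90141859e-02]), 'qvel': array([ 0.00015926,  0.0009185 ,  0.00148831,  0.00037999,  0.00237604,
       -0.00097154]), 'joint_torque': array([ 8.81774904e-04, -5.44634092e+01, -2.73671705e+01,  6.44219806e-02,
        2.27092841e-02, -1.45045246e-04]), 'ee_pos': array([260.12571677, 567.62092447, 186.10084209]), 'orientation': array([-6.69787722e-01, -3.06900990e+00,  2.34596837e-03]), 'ft_force': array([-0.60486515, -0.00504091, -0.33008968]), 'moment': array([-0.00704437, -0.03575204, -0.02928008]), 'width': 87.87297257141543} 18.700000000000003
side 46.517344241402334 317.4818124529938 242.461944504128 [[   0.7366   -0.4362    0.5169  -28.6133]
 [  -0.676    -0.4995    0.5418 -607.8555]
 [   0.0219   -0.7485   -0.6628  816.5353]
 [   0.        0.        0.        1.    ]] dict_keys(['frame', 'vertical_fov', 'cx', 'cy', 'pose'])
top 43.50023719946343 325.98247747628096 239.66281898556286 [[  -0.0157   -0.9886    0.1499  351.5721]
 [  -0.9999    0.0158   -0.0005  -46.9706]
 [  -0.0019   -0.1498   -0.9887 1424.6937]
 [   0.        0.        0.        1.    ]] dict_keys(['frame', 'vertical_fov', 'cx', 'cy', 'pose'])
```

View pics/side0.png

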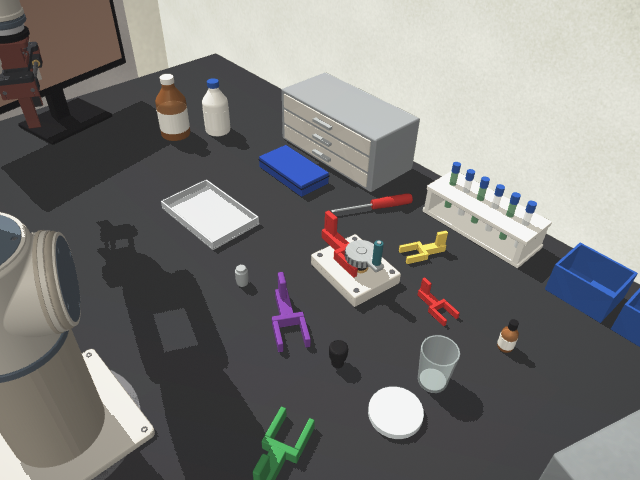

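View pics/top0.png

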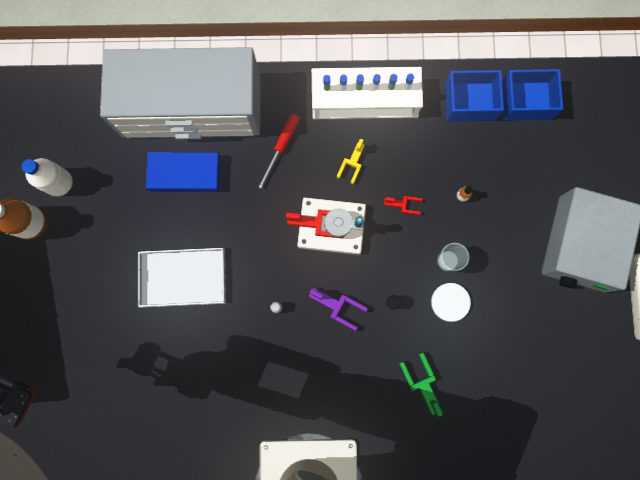

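The side view shows the riser at (355,265), with the red clip under the ring and its tab at (331,225). The teal spinner is at (378,252) and the tray at (210,212).

These could be taken for the clip (top-view pixels):
- the red fork on the riser, (315,221)
- a smaller loose red fork, (405,205)
- yellow, (352,162)
- purple, (338,308)
- green, (423,385)

I choose the red one on the riser: it is the larger red fork and sits under the ring. I'll check that in close crops.

```bash
cat > h.py <<'E'
import numpy as np, cv2
from workcell import ctrl
from scipy.spatial.transform import Rotation as R
np.set_printoptions(precision=2,suppress=True)
def get(n): return ctrl.get_image(n)
def ray(d,u,v):
    f=240/np.tan(np.radians(d["vertical_fov"]/2))
    p=d["pose"]; return p[:3,3], p[:3,:3]@np.array([(u-d["cx"])/f,(v-d["cy"])/f,1])
def onz(d,u,v,z):
    o,r=ray(d,u,v); return o+r*(z-o[2])/r[2]
def proj(d,X):
    f=240/np.tan(np.radians(d["vertical_fov"]/2)); p=d["pose"]
    c=p[:3,:3].T@(np.array(X,float)-p[:3,3]); return np.array([d["cx"]+f*c[0]/c[2],d["cy"]+f*c[1]/c[2]])
def tri(d1,p1,d2,p2):
    o1,r1=ray(d1,*p1);o2,r2=ray(d2,*p2)
    s=np.linalg.lstsq(np.c_[r1,-r2],o2-o1,rcond=None)[0]
    a=o1+r1*s[0];b=o2+r2*s[1]; return (a+b)/2,np.linalg.norm(a-b)
def crop(d,x0,y0,x1,y1,s,name):
    c=d["frame"][y0:y1,x0:x1,::-1]; cv2.imwrite(name,cv2.resize(c,None,fx=s,fy=s,interpolation=cv2.INTER_CUBIC))
E
python3 - <<'E'
from h import *
s=get("side");t=get("top")
crop(s,290,190,430,310,5,"pics/sc1.png");crop(t,270,180,390,270,6,"pics/tc1.png")
print(R.from_rotvec(ctrl.get_obs()["orientation"]).as_matrix())
E
```

```text
[[-0.91  0.42 -0.  ]
 [ 0.42  0.91 -0.  ]
 [-0.   -0.   -1.  ]]
```

View pics/sc1.png

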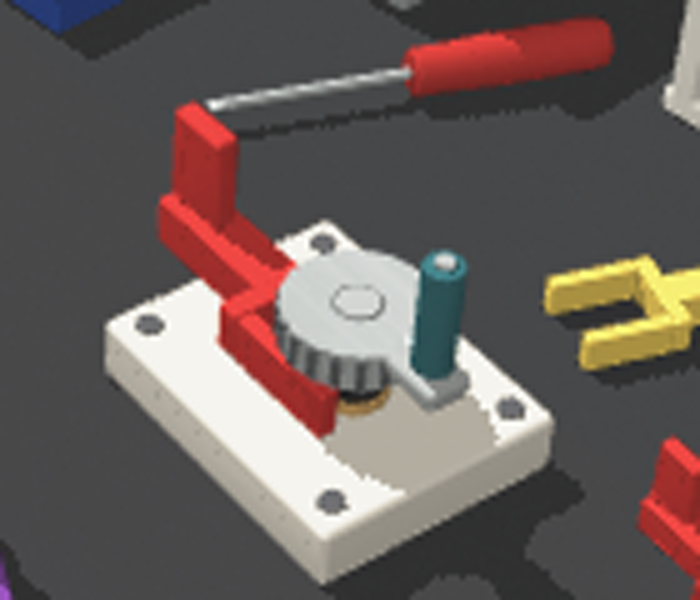

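View pics/tc1.png

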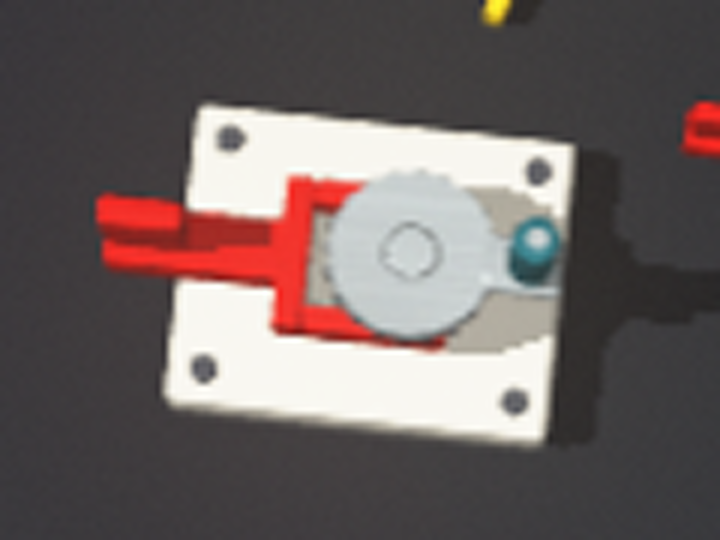

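Both crops confirm it: the red fork's legs run under the ring, and its tab points left in the top view (world +y). The spinner top is at top-view (360,220) and side (379,242). The ring centre is at top (338.5,222) and side (361.6,250.2). Next I measure all of these.

```bash
cat > m1.py <<'E'
from h import *
s=get("side");t=get("top")
def show(n,p1,p2,z):
    X,e=tri(t,p1,s,p2); print(n,"tri",X,"err %.1f"%e,"top@z",onz(t,*p1,z),"side@z",onz(s,*p2,z))
show("ring",(338.5,222),(361.6,250.2),78)
show("spin",(360.2,220),(379.2,242.4),130)
show("tab",(293.5,215.8),(331.4,215.6),100)
sc=[onz(t,270+a/6,180+b/6,30) for a,b in((230,138),(539,171),(203,369),(514,401))]
print(np.array(sc), np.mean(sc,0)); 
ss=[onz(s,290+a/5,190+b/5,30) for a,b in((150,324),(323,243),(511,408),(332,502))]
print(np.array(ss), np.mean(ss,0))
# tray in top & side
for d,n,(x0,y0,x1,y1) in((t,"top",(125,235,240,320)),(s,"side",(150,170,270,255))):
    g=cv2.cvtColor(d["frame"],cv2.COLOR_RGB2HSV); m=((g[...,2]>110)&(g[...,1]<60)).astype(np.uint8)*255
    k=np.zeros_like(m);k[y0:y1,x0:x1]=m[y0:y1,x0:x1]
    c=max(cv2.findContours(k,cv2.RETR_EXTERNAL,cv2.CHAIN_APPROX_NONE)[0],key=cv2.contourArea)
    h=cv2.approxPolyDP(cv2.convexHull(c),5,True)[:,0]
    print(n,h.tolist()); print(np.array([onz(d,*p,22) for p in h])); 
crop(t,130,235,240,320,7,"pics/tray_t.png");crop(s,150,170,270,255,6,"pics/tray_s.png")
E
python3 m1.py
```

```text
ring tri [596.69 -77.49  77.73] err 2.1 top@z [595.85 -76.79  78.  ] side@z [597.36 -78.26  78.  ]
spin tri [ 590.25 -123.63  132.81] err 1.8 top@z [ 590.1  -123.18  130.  ] side@z [ 593.59 -122.13  130.  ]
tab tri [609.22  23.53  97.17] err 2.8 top@z [607.59  24.26 100.  ] side@z [607.89  20.3  100.  ]
[[ 651.38   -7.32   30.  ]
 [ 636.15 -128.87   30.  ]
 [ 559.43    4.27   30.  ]
 [ 544.87 -116.91   30.  ]] [597.96 -62.21  30.  ]
[[ 562.68    3.24   30.  ]
 [ 653.36   -8.11   30.  ]
 [ 638.44 -129.25   30.  ]
 [ 546.86 -118.05   30.  ]] [600.34 -63.04  30.  ]
top [[223, 248], [224, 303], [138, 306], [139, 251]]
[[548.19 195.01  22.  ]
 [419.22 191.4   22.  ]
 [415.44 390.98  22.  ]
 [544.22 392.63  22.  ]]
side [[161, 200], [206, 179], [255, 214], [258, 224], [212, 249], [162, 208]]
[[417.57 390.82  22.  ]
 [543.93 393.43  22.  ]
 [550.1  206.75  22.  ]
 [533.31 174.24  22.  ]
 [409.62 172.54  22.  ]
 [403.63 363.01  22.  ]]
```

```bash
python3 - <<'E'
from h import *
import glob
a=cv2.imread("pics/tray_t.png");b=cv2.imread("pics/tray_s.png");print(a.shape,b.shape)
o=np.zeros((595,800,3),np.uint8);a=cv2.resize(a,(400,309));b=cv2.resize(b,(400,283));o[:309,:400]=a;o[:283,400:]=b;cv2.imwrite("pics/tray2.png",o[:310])
E
```

```text
(595, 770, 3) (510, 720, 3)
```

View pics/tray2.png

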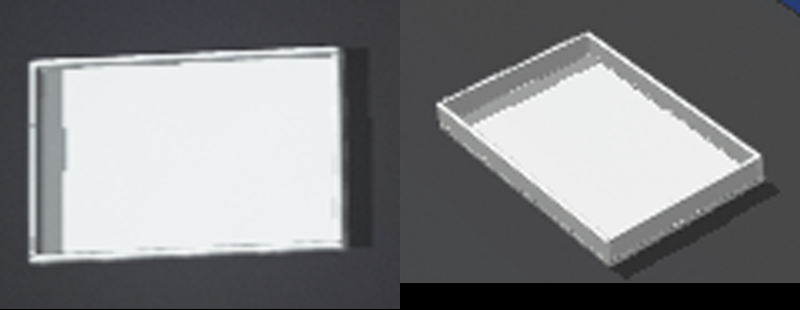

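Everything agrees with the given sizes:
- **Stud axis:** about (596.5,-77.5).
- **Clip +y:** (0.124,0.992). Ring to tab measures 102 mm (103 expected), and ring to spinner 46 mm (45 expected).
- **Tray:** centre (482,292.5), measured 129 x 198 mm, long axis along (-0.019,1).

Now I work out the approach to the tab.

```bash
cat >> h.py <<'E'
def plan(targets, yang=None):
    """targets: list of world TCP xyz; prints tool shifts from now; yang: wanted world angle (deg) of tool y"""
    o=ctrl.get_obs(); M=R.from_rotvec(o["orientation"]).as_matrix()
    a=np.degrees(np.arctan2(M[1,1],M[0,1]))
    print("t %.2f"%o["t"],"tcp",o["ee_pos"],"yang %.1f"%a,"tilt %.2f"%np.degrees(np.arccos(-M[2,2])),"F",o["ft_force"],"w %.1f"%o["width"])
    for X in targets: print("  ",np.array(X),"->",M.T@(np.array(X,float)-o["ee_pos"]))
    if yang is not None:
        w=(a-yang+180)%360-180; print("  yaw %.1f"%w)
E
python3 - <<'E'
from h import *
plan([(608.8,24,150),(608.8,24,61.3)],-7.1)
E
```

```text
t 0.30 tcp [260.32 567.96 186.58] yang 65.4 tilt 0.03 F [ 0.37  0.7  -0.05] w 88.0
   [608.8  24.  150. ] -> [-543.45 -349.25   36.76]
   [608.8  24.   61.3] -> [-543.46 -349.2   125.46]
  yaw 72.5
```

Request:
{"name": "move_arm", "arguments": {
  "increments": [0, -50, -32, 0, 7, 0, -100, -64, 0, 14, 0, -150, -96, 0, 21, 0, -204, -131, 5, 28, 0, -258, -166, 10, 35, 0, -312, -200, 15, 42, 0, -366, -235, 20, 50, 0, -420, -270, 25, 58, 0, -474, -305, 30, 65, 0, -522, -335, 36, 72.5, 0, -543.5, -349.3, 36.8, 72.5, 0, -543.5, -349.3, 36.8, 72.5]
}}

```text
t: 1.8
ee_pos: [609.7, 22.0, 149.6]
orientation: [2.358, 2.075, -0.001]
ft_force: [-0.6, 0.6, 0.4]
width: 88.1
```

```bash
python3 - <<'E'
from h import *
s=get("side");t=get("top")
crop(s,270,120,430,300,3,"pics/a_s.png");crop(t,230,130,390,270,4,"pics/a_t.png")
plan([(608.8,24,150),(608.8,24,61.3)],-7.1)
print(ctrl.get_obs()["qpos"])
E
```

```text
t 1.90 tcp [608.28  24.2  149.73] yang -7.2 tilt 0.06 F [ 0.29 -0.1   0.54] w 88.1
   [608.8  24.  150. ] -> [-0.14  0.54 -0.27]
   [608.8  24.   61.3] -> [-0.11  0.63 88.43]
  yaw -0.1
[ 0.02  0.44  1.69 -0.    1.    0.15]
```

View pics/a_s.png

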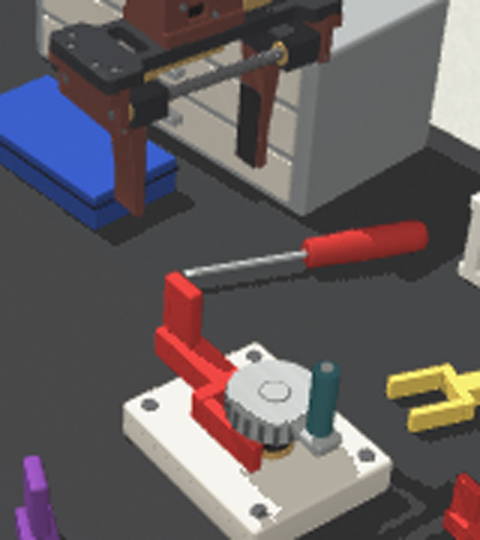

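View pics/a_t.png

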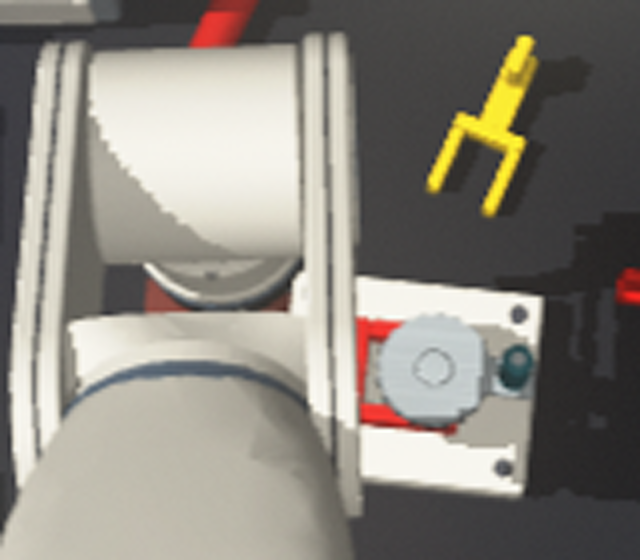

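The open jaws straddle the tab from above: fingertips in the side crop at (133,215) and (255,165), tab at (183,285) below them. Nothing else is near, so I descend and close.

Request:
{"name": "move_arm", "arguments": {
  "increments": [0, 0, 0.5, 30, 0, 0, 0, 0.5, 60, 0, 0, 0, 0.5, 80, 0, 0, 0, 0.5, 88, 0, 0, 0, 0.5, 88, 0]
}}

```text
t: 2.52
ee_pos: [608.6, 24.6, 61.7]
orientation: [-2.355, -2.079, 0.002]
ft_force: [0.2, -0.6, -0.1]
width: 87.7
```

```bash
python3 - <<'E'
from h import *
s=get("side")
crop(s,270,150,430,300,4,"pics/b_s.png")
plan([(608.8,24,61.3)],-7.1)
E
```

```text
t 2.58 tcp [609.1   24.41  62.29] yang -7.1 tilt 0.02 F [-0.17 -0.23 -0.11] w 87.7
   [608.8  24.   61.3] -> [-0.44 -0.24  0.99]
  yaw -0.0
```

View pics/b_s.png

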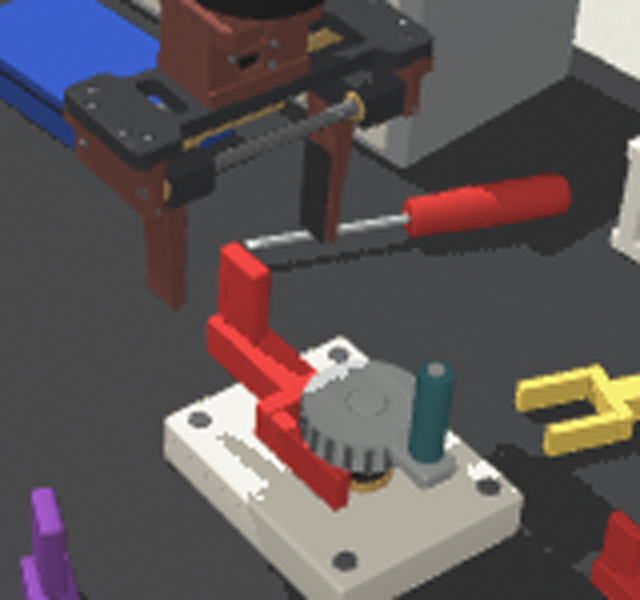

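```bash
python3 - <<'E'
from h import *
s=get("side");o=ctrl.get_obs();T=o["ee_pos"];M=R.from_rotvec(o["orientation"]).as_matrix()
f=lambda X:(proj(s,X)-[270,150])*4
print("tcp",T,f(T))
for sg in(1,-1):
  for w in (44,57):
    print(sg,w,[f(T+M@np.array([x,sg*w,0])) for x in(-10,10)])
print("tab top",f([608.8,24,100]),"tab z54",f([608.8,24,54]))
d=T; 
crop(s,290,180,360,250,8,"pics/b2.png")
E
```

```text
tcp [609.4   24.32  62.64] [239.66 313.15]
1 44 [array([317.56, 293.41]), array([294.68, 273.67])]
1 57 [array([336.8 , 284.74]), array([313.84, 265.18])]
-1 44 [array([182.19, 354.4 ]), array([159.94, 333.36])]
-1 57 [array([161.41, 363.77]), array([139.26, 342.52])]
tab top [241.92 258.26] tab z54 [238.66 326.48]
```

View pics/b2.png

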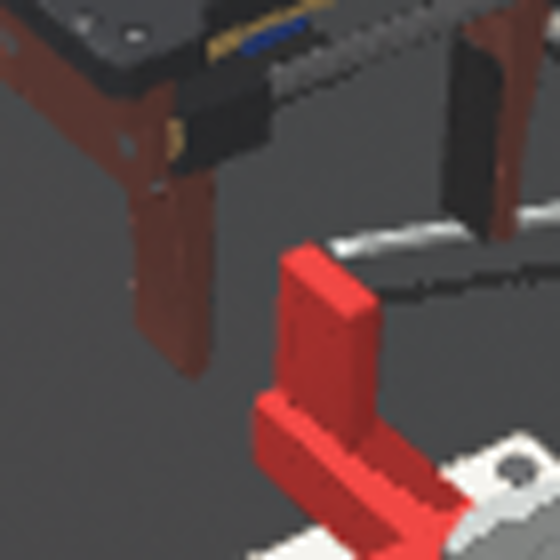

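The projected fingertip positions sit about 43 crop pixels (roughly 29 mm) below where the fingers appear. I need to settle that before gripping, so I close partly without touching the tab and look again.

Request:
{"name": "move_arm", "arguments": {
  "increments": [180, 0, 0, 0, 0, 180, 0, 0, 0, 0, 180, 0, 0, 0, 0, 180, 0, 0, 0, 0, 180, 0, 0, 0, 0, 180, 0, 0, 0, 0]
}}

```text
t: 3.38
ee_pos: [609.3, 24.3, 62.6]
orientation: [2.355, 2.078, 0.0]
ft_force: [-0.6, -0.2, -0.8]
width: 31.3
```

```bash
python3 - <<'E'
from h import *
s=get("side");t=get("top");o=ctrl.get_obs();T=o["ee_pos"];M=R.from_rotvec(o["orientation"]).as_matrix()
print("tcp",T,o["width"],proj(s,T))
w=o["width"]/2
for sg in(1,-1): print([(proj(s,T+M@np.array([x,sg*w,0]))-[290,180])*8 for x in(-10,10)])
crop(s,290,180,360,250,8,"pics/b3.png")
crop(t,200,100,400,260,4,"pics/b3t.png")
E
```

```text
tcp [609.33  24.29  62.56] 26.551314557092603 [329.9  228.34]
[array([382.54, 388.88]), array([337.18, 348.51])]
[array([300.86, 425.66]), array([255.89, 384.51])]
```

View pics/b3.png

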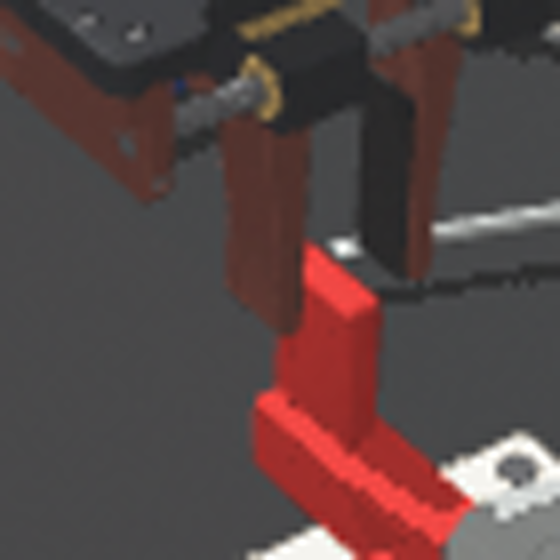

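View pics/b3t.png

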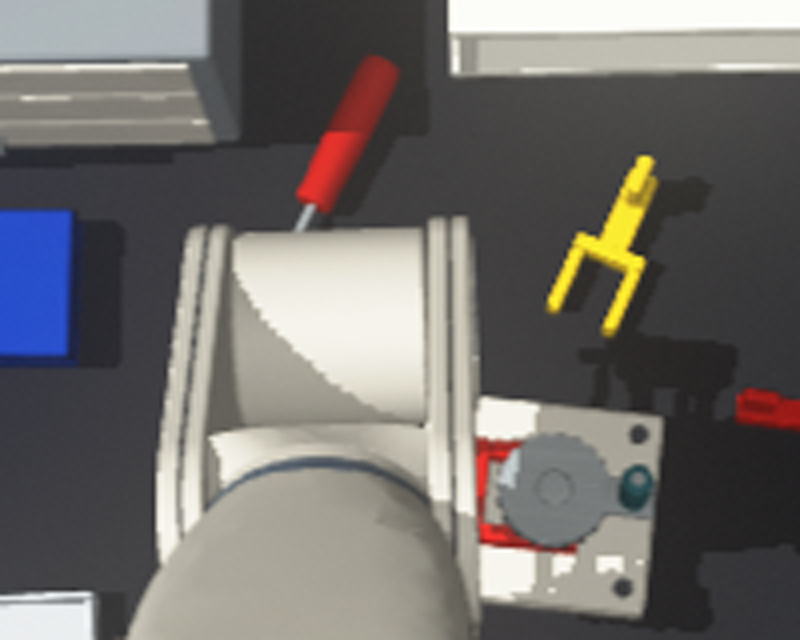

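```bash
python3 - <<'E'
from h import *
s=get("side");t=get("top")
print("start",proj(s,[260.3,568,186.6]),proj(t,[260.3,568,186.6]))
for X,a in(([260.3,568,186.6],65.4),([608.3,24.2,149.7],-7.2)):
  y=np.array([np.cos(np.radians(a)),np.sin(np.radians(a)),0])
  for sg in(1,-1):
    print(X,[proj(s,np.array(X)+sg*w*y) for w in(44,57)],"top",[proj(t,np.array(X)+sg*w*y) for w in(44,57)])
im=cv2.imread("pics/side0.png");cv2.imwrite("pics/g0.png",cv2.resize(im[0:150,0:110],None,fx=5,fy=4,interpolation=cv2.INTER_CUBIC))
im=cv2.imread("pics/top0.png");cv2.imwrite("pics/g0t.png",cv2.resize(im[340:480,0:160],None,fx=4,fy=4,interpolation=cv2.INTER_CUBIC))
E
```

```text
start [ 41.12 130.3 ] [ 22.16 381.57]
[260.3, 568, 186.6] [array([ 41.96, 120.48]), array([ 42.2 , 117.67])] top [array([  2.86, 372.58]), array([ -2.82, 369.94])]
[260.3, 568, 186.6] [array([ 40.24, 140.64]), array([ 39.97, 143.8 ])] top [array([ 41.55, 390.6 ]), array([ 47.3 , 393.27])]
[608.3, 24.2, 149.7] [array([348.6 , 187.94]), array([353.64, 185.85])] top [array([294.65, 191.34]), array([295.35, 185.54])]
[608.3, 24.2, 149.7] [array([313.09, 202.61]), array([307.63, 204.86])] top [array([289.84, 231.11]), array([289.12, 237.05])]
```

View pics/g0.png

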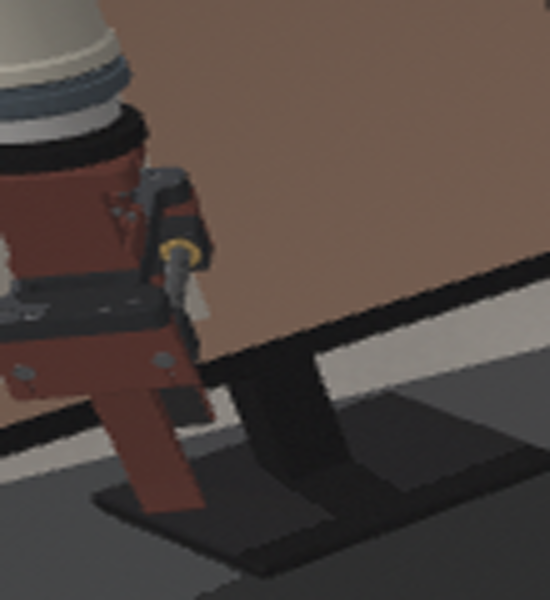

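View pics/g0t.png

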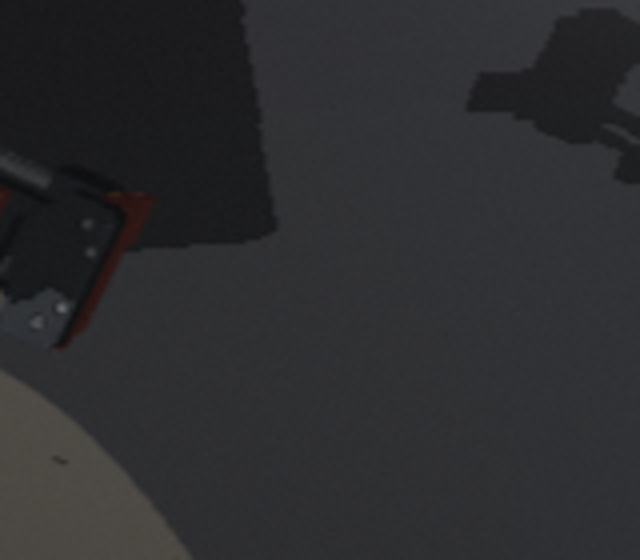

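```bash
python3 - <<'E'
from h import *
s=get("side");t=get("top")
T=np.array([260.3,568,186.6]);a=np.radians(65.4)
y=np.array([np.cos(a),np.sin(a),0]);x=np.array([-np.sin(a),np.cos(a),0])
for dz in(0,30):
  for h in (80,110): print("dz",dz,"h",h,[proj(t,T-89*y+sx*37*x+[0,0,h+dz]) for sx in(1,-1)],"side",[proj(s,T-89*y+sx*37*x+[0,0,h+dz]) for sx in(1,-1)])
# top-view fingertips cannot be seen; triangulate tips from side a_s under hypothesis of vertical / horizontal shift
for T,a,near,far in(([608.3,24.2,149.7],-7.2,(314.3,191.7),(355,175)),):
    for z in(150,165,180): print(z,onz(s,*near,z),onz(s,*far,z))
E
```

```text
dz 0 h 80 [array([ 33.54, 423.45]), array([ 51.98, 386.16])] side [array([  5.97, 119.2 ]), array([ 46.93, 114.13])]
dz 0 h 110 [array([ 25.56, 425.97]), array([ 44.57, 387.65])] side [array([  0.46, 105.04]), array([ 42.28, 100.11])]
dz 30 h 80 [array([ 25.56, 425.97]), array([ 44.57, 387.65])] side [array([  0.46, 105.04]), array([ 42.28, 100.11])]
dz 30 h 110 [array([ 17.13, 428.63]), array([ 36.74, 389.22])] side [array([-5.25, 90.35]), array([37.45, 85.58])]
150 [590.34  54.44 150.  ] [694.26  42.17 150.  ]
165 [576.41  39.53 165.  ] [677.99  27.54 165.  ]
180 [562.48  24.63 180.  ] [661.73  12.91 180.  ]
```

The fingers' image offset is the same at all three poses and matches about 30 mm in z with x and y agreeing. Placing the tips at z=180 instead of 150 gives a centre of (612,19), against (608,24) reported. So the real fingertips sit roughly 30 mm above the reported height. I reopen and go down another 26 mm, which clears the base whichever height is right, then measure again.

Request:
{"name": "move_arm", "arguments": {
  "increments": [0, 0, 0, 0, 0, 0, 0, 0, 0, 0, 0, 0, 0, 0, 0, 0, 0, 0, 0, 0, 0, 0, 0, 10, 0, 0, 0, 0, 20, 0, 0, 0, 0, 26, 0, 0, 0, 0, 26, 0]
}}

```text
t: 4.68
ee_pos: [608.8, 24.3, 35.7]
orientation: [-2.355, -2.078, 0.002]
ft_force: [0.5, -0.2, 0.4]
width: 88.0
```

```bash
python3 - <<'E'
from h import *
s=get("side");
crop(s,280,180,370,250,8,"pics/b4.png")
plan([(608.8,24,33)],-7.1)
T=ctrl.get_obs()["ee_pos"]; a=np.radians(-7.1); y=np.array([np.cos(a),np.sin(a),0]);x=np.array([np.sin(a),-np.cos(a),0])
for dz in (0,29):
  for sg in(1,-1):
    print(dz,sg,[(proj(s,T+[0,0,dz]+sg*w*y+k*x)-[280,180])*8 for w in(44,57) for k in(-10,10)])
E
```

```text
t 4.72 tcp [609.12  24.3   36.15] yang -7.1 tilt 0.03 F [ 0.84 -0.12  0.48] w 87.9
   [608.8  24.   33. ] -> [-0.34 -0.28  3.15]
  yaw -0.0
0 1 [array([503.42, 383.47]), array([548.51, 423.12]), array([541.2 , 366.37]), array([586.45, 405.66])]
0 -1 [array([237.9 , 503.65]), array([281.77, 545.89]), array([197.17, 522.09]), array([240.83, 564.73])]
29 1 [array([509.06, 300.51]), array([554.95, 339.96]), array([547.42, 283.54]), array([593.47, 322.63])]
29 -1 [array([239.32, 419.88]), array([283.94, 461.94]), array([197.92, 438.2 ]), array([242.33, 480.67])]
```

View pics/b4.png

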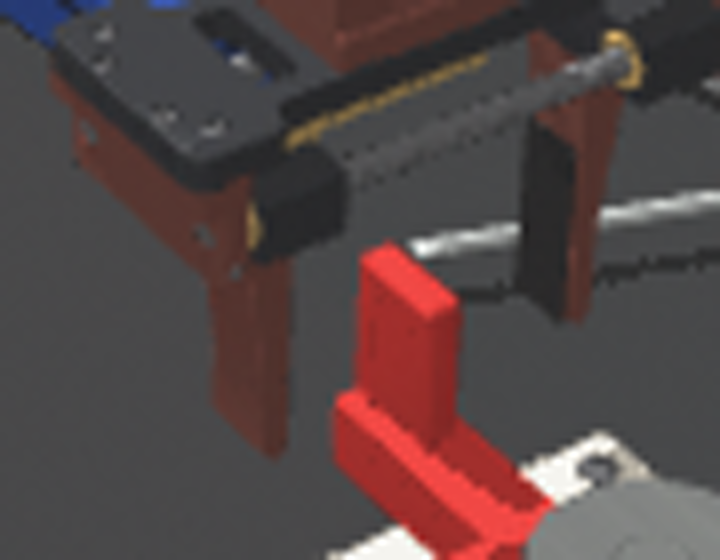

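With a 29 mm offset the prediction matches both tips in the image to about 2 px (near tip (270,460), far (565,322)). The tips are really at z ≈ 66–68, so I go 5 mm lower and grip.

Request:
{"name": "move_arm", "arguments": {
  "increments": [0, 0, 0, 5, 0, 0, 0, 0, 5, 0, 150, 0, 0, 5, 0, 190, 0, 0, 5, 0, 255, 0, 0, 5, 0, 255, 0, 0, 5, 0, 255, 0, 0, 5, 0, 255, 0, 0, 5, 0, 255, 0, 0, 5, 0, 255, 0, 0, 5, 0]
}}

```text
t: 5.98
ee_pos: [609.2, 24.3, 31.2]
orientation: [-2.355, -2.079, 0.001]
ft_force: [-3.2, 1.1, 1.8]
width: 11.8
```

```bash
python3 - <<'E'
from h import *
s=get("side");
crop(s,270,170,430,290,5,"pics/b5.png")
plan([(609.1+13,24.3+104,31)],-7.1)
E
```

```text
t 6.03 tcp [609.17  24.3   31.16] yang -7.1 tilt 0.02 F [ 0.85 -0.18 -0.34] w 11.7
   [622.1 128.3  31. ] -> [104.8   -0.1    0.13]
  yaw -0.0
```

View pics/b5.png

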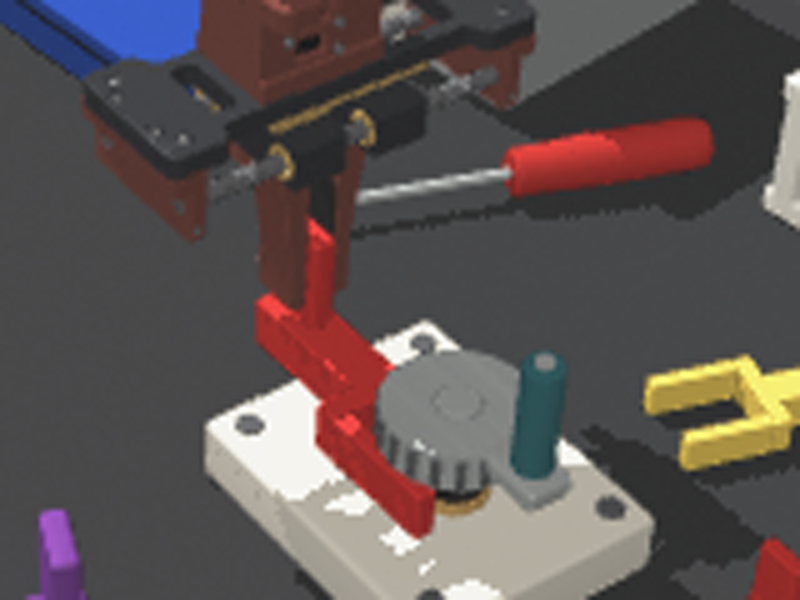

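The tab is gripped, with opening 11.7 mm against its 12 mm thickness and the fingertips just above the neck at crop (300,300). I pull straight out along the clip's +y, then check the force.

Request:
{"name": "move_arm", "arguments": {
  "increments": [255, 8, 0, 0, 0, 255, 20, 0, 0, 0, 255, 32, 0, 0, 0, 255, 44, 0, 0, 0, 255, 56, 0, 0, 0, 255, 68, 0, 0, 0, 255, 80, 0, 0, 0, 255, 92, 0, 0, 0, 255, 104, 0, 0, 0, 255, 112, 0, 0, 0, 255, 112, 0, 0, 0]
}}

```text
t: 7.4
ee_pos: [623.1, 136.1, 31.0]
orientation: [-2.355, -2.079, 0.0]
ft_force: [0.4, 0.0, -0.8]
width: 12.2
```

```bash
python3 - <<'E'
from h import *
s=get("side");
crop(s,220,130,420,280,4,"pics/b6.png")
plan([(481,343.5,80),(481,343.5,10)],1.1)
E
```

```text
t 7.45 tcp [623.   135.65  30.99] yang -7.1 tilt 0.03 F [-0.59 -0.01 -0.11] w 11.5
   [481.  343.5  80. ] -> [ 188.64 -166.7   -48.97]
   [481.  343.5  10. ] -> [ 188.65 -166.66   21.03]
  yaw -8.2
```

View pics/b6.png

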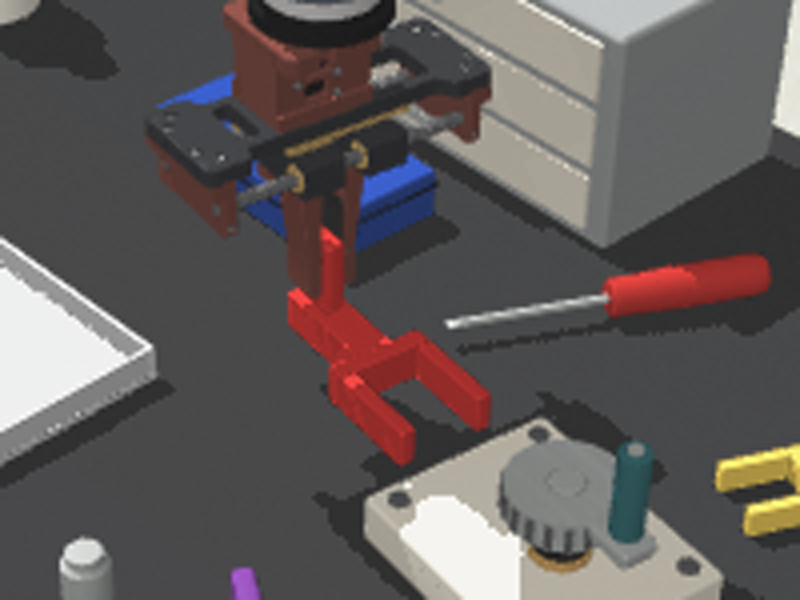

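The clip is clear of stud and ring, hanging level in the grip: fork tips at crop (405,455) and (480,425), off the base. I lift it and carry it over the tray.

Request:
{"name": "move_arm", "arguments": {
  "increments": [255, 0, 0, -15, 0, 255, 0, 0, -32, 0, 255, 20, -18, -32, 0, 255, 50, -44, -32, -2, 255, 80, -71, -32, -4, 255, 110, -97, -32, -6, 255, 140, -124, -32, -8.2, 255, 168, -148, -32, -8.2, 255, 182, -161, -32, -8.2, 255, 188.7, -166.7, -32, -8.2, 255, 188.7, -166.7, -32, -8.2, 255, 188.7, -166.7, -32, -8.2]
}}

```text
t: 8.95
ee_pos: [481.6, 342.8, 63.1]
orientation: [-2.201, -2.241, 0.001]
ft_force: [1.0, 0.3, -0.2]
width: 12.0
```

```bash
python3 - <<'E'
from h import *
s=get("side");t=get("top")
crop(s,100,90,280,250,4,"pics/b7.png")
crop(t,110,180,260,330,4,"pics/b7t.png")
plan([(481,343.5,8)],1.1)
E
```

```text
t 9.05 tcp [481.52 342.8   62.97] yang 1.0 tilt 0.04 F [-0.24 -0.3  -1.42] w 11.9
   [481.  343.5   8. ] -> [ 0.73 -0.48 54.97]
  yaw -0.1
```

View pics/b7.png

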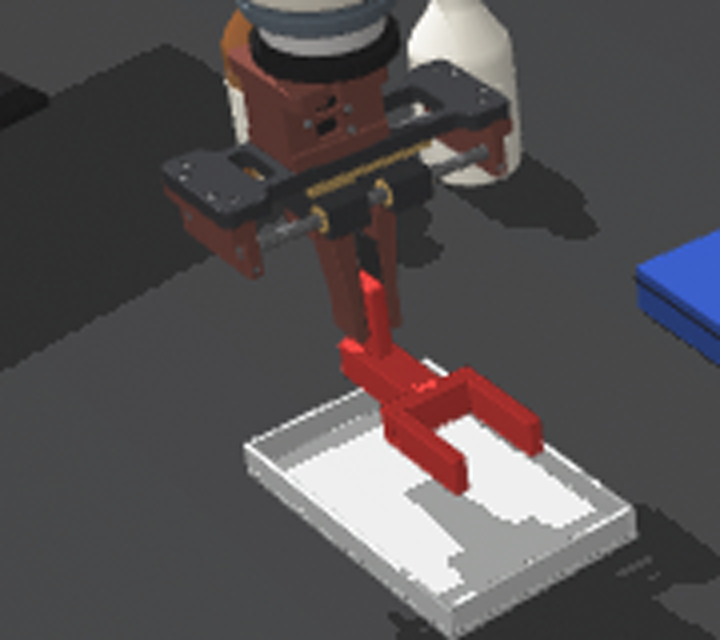

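View pics/b7t.png

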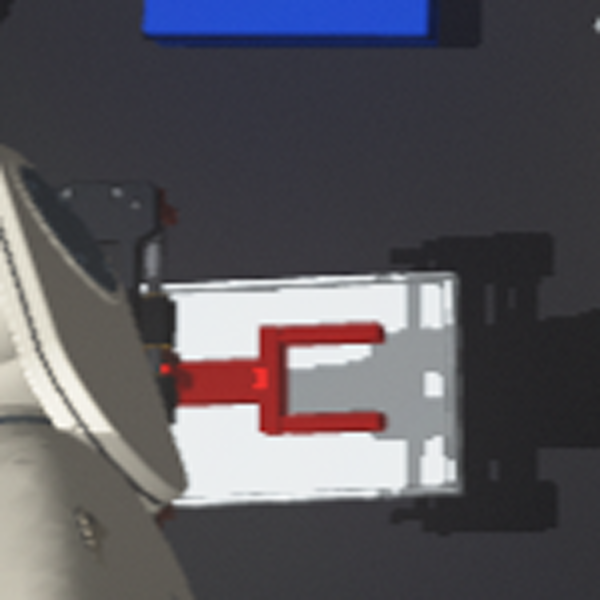

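The clip is centred over the tray. The leg tips at top-crop (383,333) and (383,422) cast to y ≈ 221 (224 expected). I lower it.

Request:
{"name": "move_arm", "arguments": {
  "increments": [255, 0, 0, 20, 0, 255, 0, 0, 38, 0, 255, 0, 0, 50, 0, 255, 0, 0, 54, 0, 255, 0, 0, 54, 0, 255, 0, 0, 54, 0]
}}

```text
t: 9.8
ee_pos: [481.9, 343.1, 9.4]
orientation: [-2.202, -2.241, -0.0]
ft_force: [0.6, 0.2, -1.0]
width: 11.7
```

```bash
python3 - <<'E'
from h import *
s=get("side")
crop(s,130,130,280,260,5,"pics/b8.png")
for i in range(4): plan([(481,343.5,8)],1.1); get("side")
E
```

```text
t 9.85 tcp [481.88 343.11   9.54] yang 1.0 tilt 0.02 F [ 0.28  0.45 -2.11] w 11.8
   [481.  343.5   8. ] -> [ 0.4  -0.87  1.54]
  yaw -0.1
t 9.90 tcp [481.87 343.06   9.57] yang 1.0 tilt 0.02 F [-0.91 -0.29  0.13] w 12.1
   [481.  343.5   8. ] -> [ 0.45 -0.86  1.57]
  yaw -0.1
t 9.95 tcp [481.84 343.04   9.54] yang 1.0 tilt 0.02 F [-0.36 -0.13 -0.14] w 11.9
   [481.  343.5   8. ] -> [ 0.48 -0.83  1.54]
  yaw -0.1
t 10.00 tcp [481.76 342.98   9.47] yang 1.0 tilt 0.01 F [-1.35  0.73 -0.94] w 11.7
   [481.  343.5   8. ] -> [ 0.53 -0.76  1.47]
  yaw -0.1
```

View pics/b8.png

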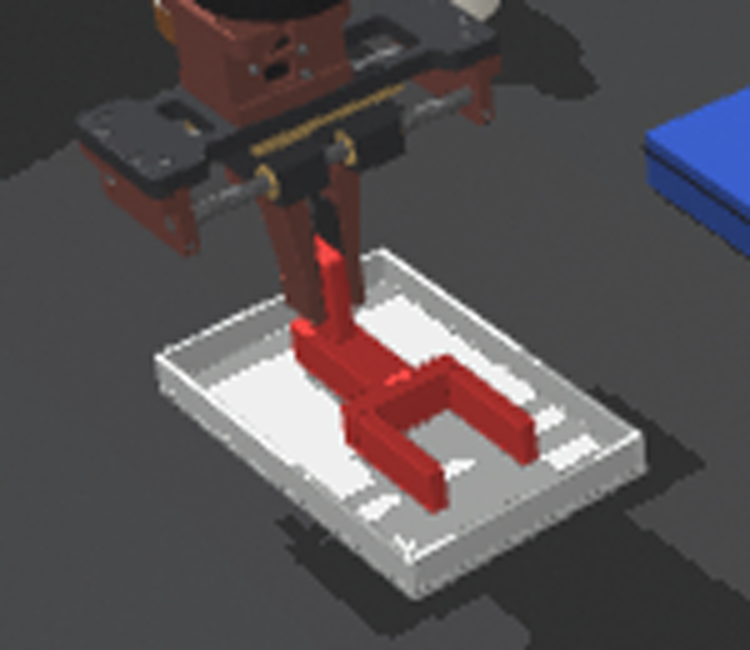

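Request:
{"name": "move_arm", "arguments": {
  "increments": [255, 0, 0, 1.5, 0, 255, 0, 0, 3, 0, 255, 0, 0, 3.5, 0, 255, 0, 0, 3.5, 0]
}}

```text
t: 10.55
ee_pos: [481.7, 342.9, 5.8]
orientation: [-2.202, -2.241, 0.0]
ft_force: [0.2, -0.5, -0.1]
width: 12.0
```

```bash
python3 - <<'E'
from h import *
for i in range(4): plan([]); get("side")
E
```

```text
t 10.55 tcp [481.68 342.89   5.79] yang 1.0 tilt 0.01 F [ 0.23 -0.51 -0.06] w 12.0
t 10.60 tcp [481.71 342.91   5.82] yang 1.0 tilt 0.01 F [-0.33 -0.24 -1.71] w 11.9
t 10.65 tcp [481.71 342.96   5.87] yang 1.0 tilt 0.00 F [-0.45 -0.13 -1.12] w 11.8
t 10.70 tcp [481.74 342.94   5.9 ] yang 1.0 tilt 0.00 F [-0.34 -0.52 -1.05] w 11.9
```

Now about 1 mm above the floor, with no contact force yet. I release and lift straight up.

Request:
{"name": "move_arm", "arguments": {
  "increments": [150, 0, 0, 0.8, 0, 100, 0, 0, 0.8, 0, 80, 0, 0, 0.8, 0, 80, 0, 0, 0.8, 0, 80, 0, 0, -10, 0, 60, 0, 0, -40, 0, 60, 0, 0, -80, 0, 60, 0, 0, -120, 0, 60, 0, 0, -140, 0]
}}

```text
t: 11.88
ee_pos: [482.8, 343.6, 149.2]
orientation: [2.201, 2.24, 0.006]
ft_force: [-0.6, -0.5, -0.9]
width: 67.4
```

```bash
python3 - <<'E'
from h import *
s=get("side");t=get("top")
crop(s,130,130,280,260,5,"pics/b9.png")
crop(t,110,200,260,330,5,"pics/b9t.png")
plan([])
E
```

```text
t 11.97 tcp [483.31 344.04 149.25] yang 1.0 tilt 0.33 F [ 0.96 -0.11 -0.3 ] w 67.2
```

View pics/b9.png

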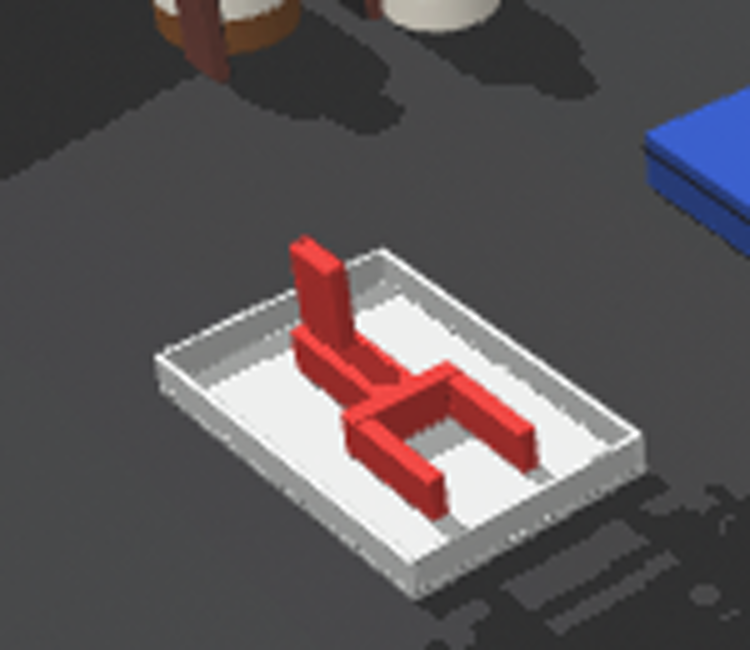

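View pics/b9t.png

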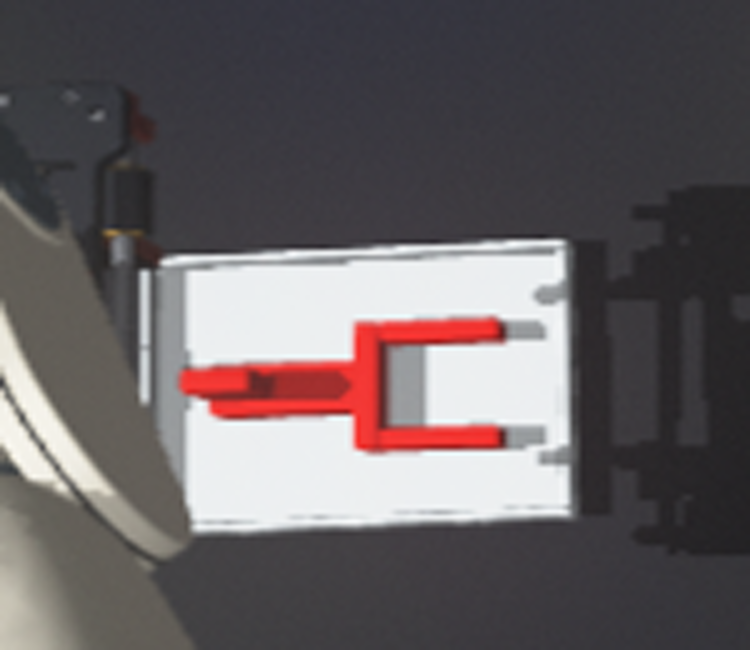

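The clip is let go and lies flat in the tray, clear of the walls: tab at side-crop (320,260), leg tips at (440,510) and (535,465). Next I check its pose by triangulation and plan the move to the spinner.

```bash
python3 - <<'E'
from h import *
s=get("side");t=get("top")
print(tri(t,(110+502/5,200+320/5),s,(130+538/5,130+430/5)), tri(t,(110+502/5,200+430/5),s,(130+446/5,130+480/5)),"expect z~28")
crop(s,330,200,420,300,6,"pics/c_s.png");crop(t,290,180,390,270,6,"pics/c_t.png")
plan([(591,-122.6,149),(591,-122.6,71)],0)
E
```

```text
(array([511.49, 222.38,  26.93]), np.float64(3.040267991031584)) (array([460.51, 221.67,  26.09]), np.float64(3.869979252831753)) expect z~28
t 12.07 tcp [481.68 342.9  146.17] yang 1.0 tilt 0.04 F [-0.71  0.41  0.24] w 67.2
   [ 591.  -122.6  149. ] -> [-467.37  101.06   -2.97]
   [ 591.  -122.6   71. ] -> [-467.4   101.02   75.03]
  yaw 1.0
```

View pics/c_s.png

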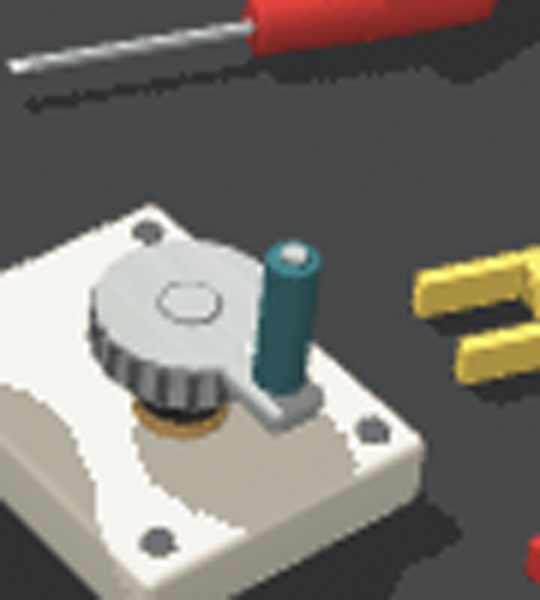

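View pics/c_t.png

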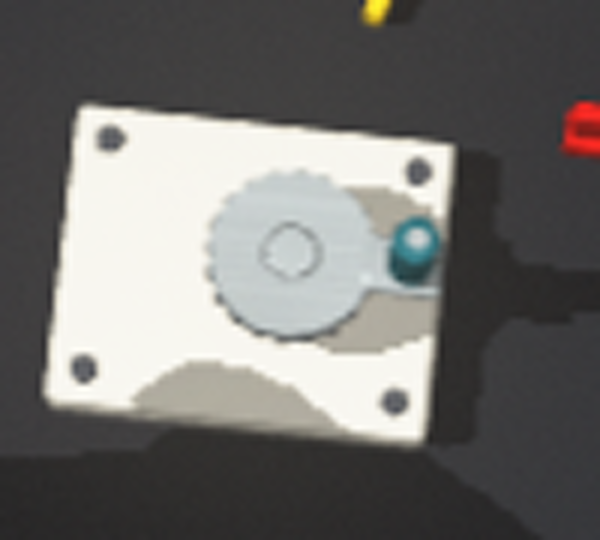

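The clip is confirmed flat: leg-top corners at z ≈ 26–27 (28 expected), with its middle near (485,290). The spinner and ring have not moved (spinner top at top-crop (418,238), side-crop (294,258)). I move above the spinner.

Request:
{"name": "move_arm", "arguments": {
  "increments": [0, -35, 8, 0, 0, 0, -80, 17, 0, 0, 0, -130, 28, 0, 0, 0, -185, 40, 0, 0, 0, -240, 52, 0, 0, 0, -295, 64, 0, 0, 0, -350, 76, 0, 0, 0, -400, 87, 0, 1, 0, -440, 95, 0, 1, 0, -462, 100, 0, 1, 0, -467.4, 101, 0, 1, 0, -467.4, 101, 0, 1]
}}

```text
t: 13.58
ee_pos: [590.5, -121.8, 145.5]
orientation: [-2.22, -2.221, -0.0]
ft_force: [-0.4, -0.6, -0.8]
width: 87.6
```

```bash
python3 - <<'E'
from h import *
s=get("side")
crop(s,330,120,450,270,4,"pics/d_s.png")
plan([(591,-122.6,149),(591,-122.6,71)],0)
T=ctrl.get_obs()["ee_pos"]
for dz in (29,33):
  print([(proj(s,T+[sg*44,k,dz])-[330,120])*4 for sg in(1,-1) for k in(-10,10)])
E
```

```text
t 13.62 tcp [ 590.51 -121.44  145.68] yang 0.1 tilt 0.06 F [ 0.01 -0.3  -0.29] w 88.0
   [ 591.  -122.6  149. ] -> [-1.16  0.49 -3.32]
   [ 591.  -122.6   71. ] -> [-1.23  0.51 74.68]
  yaw 0.1
[array([281.47, 388.09]), array([248.89, 367.64]), array([149.24, 470.77]), array([116.61, 448.48])]
[array([282.52, 381.29]), array([249.84, 360.86]), array([149.98, 463.88]), array([117.25, 441.61])]
```

View pics/d_s.png

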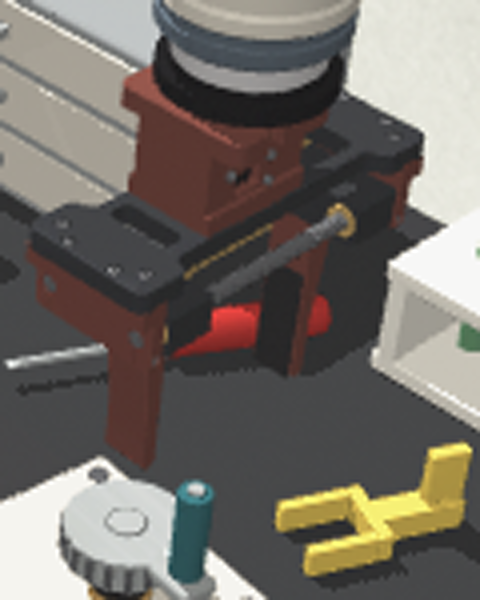

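The tips (near (150,468), far (280,373)) again fit the +31 mm height offset and straddle the spinner at (195,490). I go down and grip.

Request:
{"name": "move_arm", "arguments": {
  "increments": [0, -1, 0.5, 20, 0, 0, -1, 0.5, 45, 0, 0, -1, 0.5, 65, 0, 0, -1, 0.5, 74.5, 0, 0, -1, 0.5, 74.5, 0, 0, -1, 0.5, 74.5, 0]
}}

```text
t: 14.38
ee_pos: [591.6, -122.4, 71.9]
orientation: [2.22, 2.223, 0.002]
ft_force: [0.7, 0.9, -0.7]
width: 87.7
```

```bash
python3 - <<'E'
from h import *
s=get("side")
crop(s,330,150,430,270,5,"pics/d2_s.png")
plan([(591,-122.6,71)],0)
E
```

```text
t 14.43 tcp [ 591.64 -122.47   71.98] yang 0.1 tilt 0.07 F [-0.82 -0.18  0.25] w 87.7
   [ 591.  -122.6   71. ] -> [-0.13 -0.64  0.98]
  yaw 0.1
```

View pics/d2_s.png

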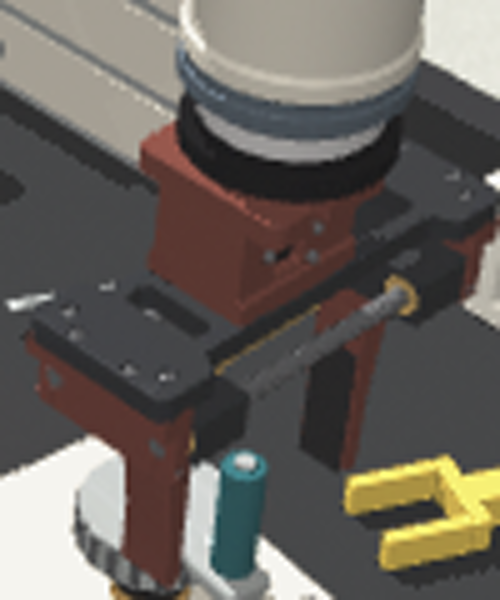

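Request:
{"name": "move_arm", "arguments": {
  "increments": [120, 0, 0, 0, 0, 160, 0, 0, 0, 0, 180, 0, 0, 0, 0, 190, 0, 0, 0, 0, 200, 0, 0, 0, 0, 255, 0, 0, 0, 0, 255, 0, 0, 0, 0, 255, 0, 0, 0, 0, 255, 0, 0, 0, 0, 255, 0, 0, 0, 0]
}}

```text
t: 15.68
ee_pos: [591.7, -122.5, 72.0]
orientation: [2.22, 2.222, 0.002]
ft_force: [-0.3, -0.4, -0.4]
width: 17.5
```

```bash
python3 - <<'E'
from h import *
s=get("side");t=get("top")
crop(s,330,150,430,270,5,"pics/d3_s.png");crop(t,290,150,410,270,5,"pics/d3_t.png")
F=[]
for i in range(4): F.append(ctrl.get_obs()["ft_force"]); get("top")
print(np.mean(F,0)); plan([(591,-122.6,71)],0)
E
```

```text
[ 0.09  0.2  -0.63]
t 15.97 tcp [ 591.68 -122.5    71.99] yang 0.1 tilt 0.07 F [ 1.12  0.32 -0.72] w 17.5
   [ 591.  -122.6   71. ] -> [-0.1  -0.68  0.99]
  yaw 0.1
```

View pics/d3_s.png

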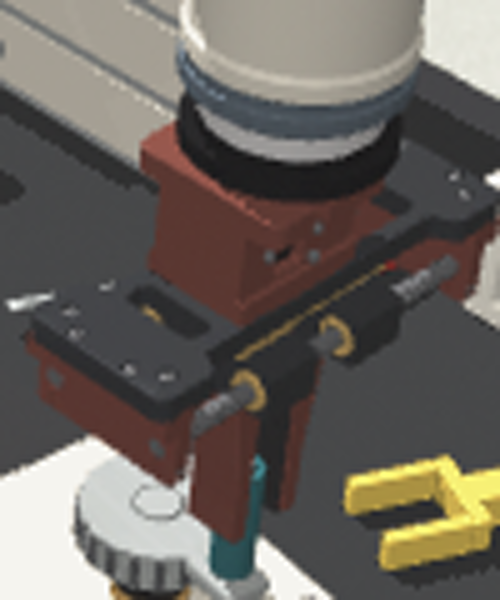

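View pics/d3_t.png

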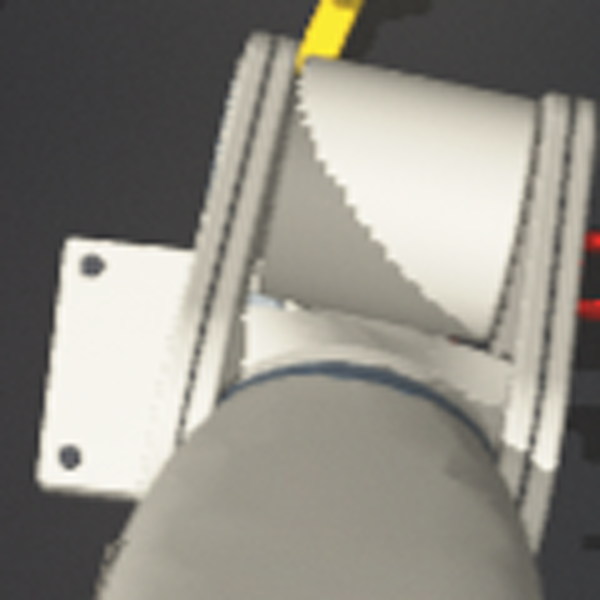

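The sleeve is gripped, with opening 17.5 mm against 18 mm. I fix the circle (centre about (597.3,-77.9), start angle -97.1°) and turn the first 100° clockwise.

```bash
cat >> h.py <<'E'
import json
CIR=dict(c=[597.3,-77.9],r=45.0,phi0=-97.1,z0=72.0)
def tcp_at(th,C=CIR):
    p=np.radians(C["phi0"]-th); return np.array([C["c"][0]+C["r"]*np.cos(p),C["c"][1]+C["r"]*np.sin(p),C["z0"]-8*th/360])
def rows(ths,C=CIR,grip=255):
    o=ctrl.get_obs(); M=R.from_rotvec(o["orientation"]).as_matrix(); out=[]
    for th in ths:
        d=M.T@(tcp_at(th,C)-o["ee_pos"]); out+= [grip]+[round(float(v),1) for v in d]+[0]
    print(out)
def meas(n=4,C=CIR):
    F=[];P=[]
    for i in range(n):
        o=ctrl.get_obs();F.append(o["ft_force"]);P.append(o["ee_pos"]); get("side")
    F=np.mean(F,0);P=np.mean(P,0);v=P[:2]-C["c"];rr=np.hypot(*v);ph=np.degrees(np.arctan2(v[1],v[0]))
    u=v/rr; tg=np.array([u[1],-u[0]]) # clockwise tangent
    print("t %.2f"%o["t"],"P",P,"F",F,"r %.2f"%rr,"theta %.1f (mod 360)"%((C["phi0"]-ph)%360),"Ftan(resist +) %.2f"%(-F[:2]@tg),"Frad(out +) %.2f"%(F[:2]@u),"w %.1f"%o["width"])
E
python3 - <<'E'
from h import *
meas(); rows([5,15,25,35,45,55,65,75,85,95,100,100])
E
```

```text
t 16.12 P [ 591.67 -122.5    72.  ] F [ 0.45  0.32 -0.71] r 44.95 theta 0.1 (mod 360) Ftan(resist +) 0.41 Frad(out +) -0.37 w 16.9
[255, 0.6, -3.8, 0.1, 0, 255, 2.9, -11.3, 0.3, 0, 255, 6.5, -18.3, 0.5, 0, 255, 11.2, -24.5, 0.7, 0, 255, 17.0, -29.8, 1.0, 0, 255, 23.6, -34.1, 1.2, 0, 255, 30.8, -37.1, 1.4, 0, 255, 38.5, -38.9, 1.6, 0, 255, 46.3, -39.3, 1.9, 0, 255, 54.1, -38.3, 2.1, 0, 255, 57.9, -37.3, 2.2, 0, 255, 57.9, -37.3, 2.2, 0]
```

Request:
{"name": "move_arm", "arguments": {
  "increments": [255, 0.6, -3.8, 0.1, 0, 255, 2.9, -11.3, 0.3, 0, 255, 6.5, -18.3, 0.5, 0, 255, 11.2, -24.5, 0.7, 0, 255, 17, -29.8, 1, 0, 255, 23.6, -34.1, 1.2, 0, 255, 30.8, -37.1, 1.4, 0, 255, 38.5, -38.9, 1.6, 0, 255, 46.3, -39.3, 1.9, 0, 255, 54.1, -38.3, 2.1, 0, 255, 57.9, -37.3, 2.2, 0, 255, 57.9, -37.3, 2.2, 0]
}}

```text
t: 17.68
ee_pos: [554.8, -64.5, 69.8]
orientation: [2.218, 2.222, 0.002]
ft_force: [5.9, 0.1, -5.3]
width: 17.3
```

```bash
python3 - <<'E'
from h import *
s=get("side");crop(s,310,150,430,270,5,"pics/e_s.png")
meas(); rows([110,125,140,155,170,185,200,215,230,240,240,240])
E
```

```text
t 17.88 P [554.76 -64.65  69.81] F [ 5.   -1.12 -5.95] r 44.55 theta 100.2 (mod 360) Ftan(resist +) -0.42 Frad(out +) -5.11 w 17.4
[255, 7.3, 2.5, 0.3, 0, 255, 17.0, 9.2, 0.6, 0, 255, 24.6, 18.1, 1.0, 0, 255, 29.6, 28.7, 1.3, 0, 255, 31.7, 40.3, 1.7, 0, 255, 30.7, 52.0, 2.1, 0, 255, 26.8, 63.1, 2.4, 0, 255, 20.1, 72.7, 2.8, 0, 255, 11.1, 80.3, 3.1, 0, 255, 4.2, 84.0, 3.3, 0, 255, 4.2, 84.0, 3.3, 0, 255, 4.2, 84.0, 3.3, 0]
```

View pics/e_s.png

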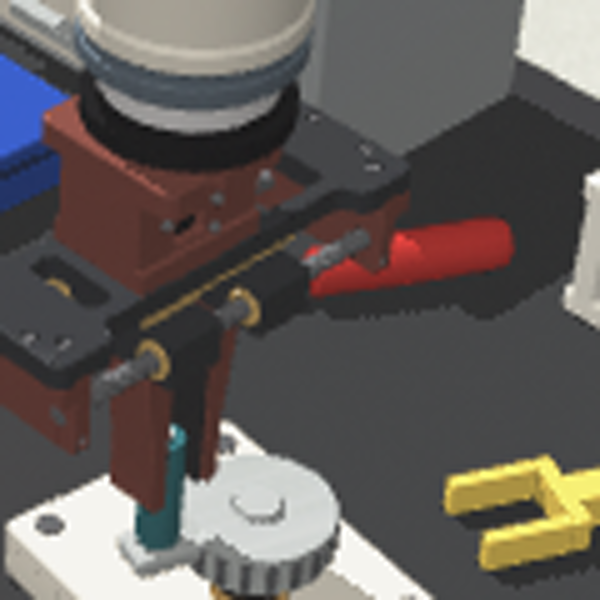

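The ring follows the spinner, now at the left of the riser (crop (160,490)), and the height tracks. There is a radial force of 5 N and about -6 N vertically, so I trim the centre by +0.5 mm in x and z by -0.4 mm, then continue.

```bash
sed -i 's/^CIR=.*/CIR=dict(c=[597.8,-77.9],r=45.0,phi0=-97.5,z0=71.5)/' h.py; python3 - <<'E'
from h import *
rows([110,125,140,155,170,185,200,215,230,240,240,240])
E
```

```text
[255, 7.6, 3.1, 0.8, 0, 255, 17.2, 9.9, 1.1, 0, 255, 24.7, 18.9, 1.5, 0, 255, 29.7, 29.5, 1.8, 0, 255, 31.7, 41.1, 2.2, 0, 255, 30.7, 52.8, 2.6, 0, 255, 26.6, 63.9, 2.9, 0, 255, 19.9, 73.5, 3.3, 0, 255, 10.9, 81.0, 3.6, 0, 255, 3.9, 84.6, 3.8, 0, 255, 3.9, 84.6, 3.8, 0, 255, 3.9, 84.6, 3.8, 0]
```

Request:
{"name": "move_arm", "arguments": {
  "increments": [255, 7.6, 3.1, 0.8, 0, 255, 17.2, 9.9, 1.1, 0, 255, 24.7, 18.9, 1.5, 0, 255, 29.7, 29.5, 1.8, 0, 255, 31.7, 41.1, 2.2, 0, 255, 30.7, 52.8, 2.6, 0, 255, 26.6, 63.9, 2.9, 0, 255, 19.9, 73.5, 3.3, 0, 255, 10.9, 81, 3.6, 0, 255, 3.9, 84.6, 3.8, 0, 255, 3.9, 84.6, 3.8, 0, 255, 3.9, 84.6, 3.8, 0]
}}

```text
t: 19.42
ee_pos: [639.7, -60.6, 66.5]
orientation: [2.22, 2.222, 0.002]
ft_force: [-1.1, -1.8, 7.3]
width: 17.2
```

```bash
python3 - <<'E'
from h import *
meas(); rows([250,265,280,295,310,325,340,350,360,360,360])
E
```

```text
t 19.57 P [639.7  -60.58  66.46] F [-1.   -1.63  6.28] r 45.34 theta 240.0 (mod 360) Ftan(resist +) -1.12 Frad(out +) -1.55 w 17.4
[255, -7.6, 2.1, 0.5, 0, 255, -19.3, 3.1, 0.8, 0, 255, -30.9, 1.0, 1.2, 0, 255, -41.5, -4.0, 1.5, 0, 255, -50.5, -11.5, 1.8, 0, 255, -57.3, -21.2, 2.1, 0, 255, -61.3, -32.2, 2.5, 0, 255, -62.3, -40.0, 2.7, 0, 255, -61.9, -47.8, 2.9, 0, 255, -61.9, -47.8, 2.9, 0, 255, -61.9, -47.8, 2.9, 0]
```

```bash
sed -i 's/^CIR=.*/CIR=dict(c=[597.9,-77.9],r=45.0,phi0=-97.5,z0=71.8)/' h.py; python3 - <<'E'
from h import *
rows([248,262,277,292,307,322,337,352,367,382,395,400])
E
```

```text
[255, -6.1, 1.8, 0.2, 0, 255, -17.0, 3.2, 0.5, 0, 255, -28.6, 1.8, 0.8, 0, 255, -39.5, -2.7, 1.1, 0, 255, -48.9, -9.7, 1.5, 0, 255, -56.1, -19.0, 1.8, 0, 255, -60.7, -29.8, 2.1, 0, 255, -62.3, -41.5, 2.4, 0, 255, -60.9, -53.1, 2.7, 0, 255, -56.4, -64.0, 3.0, 0, 255, -50.4, -72.2, 3.3, 0, 255, -47.7, -75.0, 3.4, 0]
```

Request:
{"name": "move_arm", "arguments": {
  "increments": [255, -6.1, 1.8, 0.2, 0, 255, -17, 3.2, 0.5, 0, 255, -28.6, 1.8, 0.8, 0, 255, -39.5, -2.7, 1.1, 0, 255, -48.9, -9.7, 1.5, 0, 255, -56.1, -19, 1.8, 0, 255, -60.7, -29.8, 2.1, 0, 255, -62.3, -41.5, 2.4, 0, 255, -60.9, -53.1, 2.7, 0, 255, -56.4, -64, 3, 0, 255, -50.4, -72.2, 3.3, 0, 255, -47.7, -75, 3.4, 0]
}}

```text
t: 21.12
ee_pos: [564.1, -107.8, 63.0]
orientation: [2.219, 2.223, 0.001]
ft_force: [0.6, -0.1, 4.1]
width: 17.2
```

```bash
python3 - <<'E'
from h import *
s=get("side");crop(s,310,150,430,290,4,"pics/e2_s.png")
meas(6); rows([403,407,411,415,419,423,427,430,430,430])
E
```

```text
t 21.43 P [ 564.28 -108.     62.91] F [-1.15  0.27  5.54] r 45.13 theta 40.7 (mod 360) Ftan(resist +) -0.97 Frad(out +) 0.67 w 17.1
[255, 1.8, -1.4, 0.1, 0, 255, 4.3, -3.3, 0.2, 0, 255, 6.9, -5.0, 0.2, 0, 255, 9.6, -6.5, 0.3, 0, 255, 12.5, -7.9, 0.4, 0, 255, 15.4, -9.0, 0.5, 0, 255, 18.4, -10.0, 0.6, 0, 255, 20.7, -10.5, 0.7, 0, 255, 20.7, -10.5, 0.7, 0, 255, 20.7, -10.5, 0.7, 0]
```

View pics/e2_s.png

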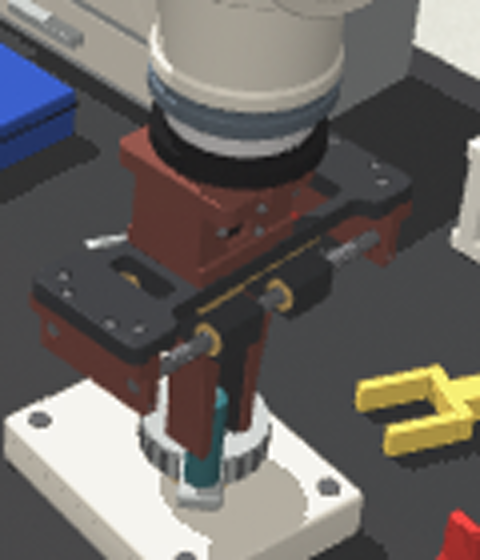

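On track at 400° and running free (tangential force within ±1 N). I go on to 430°, just short of the earliest possible touch, then in 12° steps with a force check after each.

```bash
sed -i 's/^CIR=.*/CIR=dict(c=[597.9,-77.9],r=45.0,phi0=-97.5,z0=72.1)/' h.py; python3 - <<'E'
from h import *
rows([408,416,424,430,430])
E
```

```text
[255, 4.9, -3.7, -0.1, 0, 255, 10.3, -6.9, 0.1, 0, 255, 16.1, -9.3, 0.2, 0, 255, 20.7, -10.5, 0.4, 0, 255, 20.7, -10.5, 0.4, 0]
```

Request:
{"name": "move_arm", "arguments": {
  "increments": [255, 4.9, -3.7, -0.1, 0, 255, 10.3, -6.9, 0.1, 0, 255, 16.1, -9.3, 0.2, 0, 255, 20.7, -10.5, 0.4, 0, 255, 20.7, -10.5, 0.4, 0]
}}

```text
t: 22.1
ee_pos: [553.7, -86.9, 62.4]
orientation: [-2.219, -2.223, -0.001]
ft_force: [-0.7, 1.2, 1.8]
width: 17.1
```

```bash
python3 - <<'E'
from h import *
meas(4); rows([434,438,442,442])
E
```

```text
t 22.25 P [553.8  -87.2   62.37] F [-0.29  0.7   1.29] r 45.07 theta 70.6 (mod 360) Ftan(resist +) -0.75 Frad(out +) 0.14 w 17.0
[255, 3.0, -0.5, -0.1, 0, 255, 6.1, -0.8, 0.0, 0, 255, 9.2, -1.0, 0.1, 0, 255, 9.2, -1.0, 0.1, 0]
```

Request:
{"name": "move_arm", "arguments": {
  "increments": [255, 3, -0.5, -0.1, 0, 255, 6.1, -0.8, 0, 0, 255, 9.2, -1, 0.1, 0, 255, 9.2, -1, 0.1, 0]
}}

```text
t: 22.8
ee_pos: [552.9, -78.0, 62.2]
orientation: [-2.219, -2.223, -0.001]
ft_force: [0.8, -0.3, -1.4]
width: 17.0
```

```bash
python3 - <<'E'
from h import *
meas(3); rows([446,450,454,454])
E
```

```text
t 22.90 P [552.85 -78.    62.17] F [ 0.97  0.01 -1.64] r 45.05 theta 82.4 (mod 360) Ftan(resist +) -0.00 Frad(out +) -0.97 w 17.8
[255, 3.0, 0.2, -0.0, 0, 255, 6.1, 0.5, 0.1, 0, 255, 9.2, 1.0, 0.1, 0, 255, 9.2, 1.0, 0.1, 0]
```

Request:
{"name": "move_arm", "arguments": {
  "increments": [255, 3, 0.2, 0, 0, 255, 6.1, 0.5, 0.1, 0, 255, 9.2, 1, 0.1, 0, 255, 9.2, 1, 0.1, 0]
}}

```text
t: 23.45
ee_pos: [553.8, -68.6, 61.9]
orientation: [-2.219, -2.223, -0.001]
ft_force: [1.4, -0.5, -3.6]
width: 17.7
```

```bash
python3 - <<'E'
from h import *
meas(3); rows([458,462,466,466])
E
```

```text
t 23.55 P [553.81 -68.65  61.96] F [ 1.51 -0.18 -3.89] r 45.05 theta 94.3 (mod 360) Ftan(resist +) -0.13 Frad(out +) -1.51 w 17.4
[255, 2.9, 0.8, 0.1, 0, 255, 5.9, 1.7, 0.1, 0, 255, 8.8, 2.9, 0.2, 0, 255, 8.8, 2.9, 0.2, 0]
```

Request:
{"name": "move_arm", "arguments": {
  "increments": [255, 2.9, 0.8, 0.2, 0, 255, 5.9, 1.7, 0.3, 0, 255, 8.8, 2.9, 0.4, 0, 255, 8.8, 2.9, 0.4, 0]
}}

```text
t: 24.1
ee_pos: [556.8, -59.6, 61.6]
orientation: [-2.219, -2.223, -0.001]
ft_force: [0.9, 0.9, -0.6]
width: 17.8
```

```bash
sed -i 's/^CIR=.*/CIR=dict(c=[597.9,-77.9],r=45.0,phi0=-97.5,z0=71.9)/' h.py;python3 - <<'E'
from h import *
meas(3); rows([470,474,478,478])
E
```

```text
t 24.20 P [556.74 -59.67  61.64] F [ 0.28  0.71 -0.64] r 45.02 theta 106.4 (mod 360) Ftan(resist +) -0.76 Frad(out +) 0.03 w 17.3
[255, 2.7, 1.3, 0.2, 0, 255, 5.4, 2.9, 0.3, 0, 255, 8.0, 4.6, 0.4, 0, 255, 8.0, 4.6, 0.4, 0]
```

Request:
{"name": "move_arm", "arguments": {
  "increments": [255, 2.7, 1.3, 0.2, 0, 255, 5.4, 2.9, 0.3, 0, 255, 8, 4.6, 0.4, 0, 255, 8, 4.6, 0.4, 0]
}}

```text
t: 24.75
ee_pos: [561.5, -51.4, 61.3]
orientation: [-2.219, -2.223, -0.002]
ft_force: [-0.6, 1.6, 0.3]
width: 17.4
```

```bash
python3 - <<'E'
from h import *
meas(3); rows([482,486,490,490])
E
```

```text
t 24.85 P [561.47 -51.48  61.31] F [-0.3   1.06  0.74] r 45.00 theta 118.5 (mod 360) Ftan(resist +) -0.68 Frad(out +) 0.86 w 17.3
[255, 2.3, 1.8, 0.1, 0, 255, 4.7, 3.9, 0.2, 0, 255, 6.9, 6.1, 0.3, 0, 255, 6.9, 6.1, 0.3, 0]
```

Request:
{"name": "move_arm", "arguments": {
  "increments": [255, 2.3, 1.8, 0.1, 0, 255, 4.7, 3.9, 0.2, 0, 255, 6.9, 6.1, 0.3, 0, 255, 6.9, 6.1, 0.3, 0]
}}

```text
t: 25.4
ee_pos: [567.9, -44.4, 61.1]
orientation: [-2.219, -2.223, -0.002]
ft_force: [0.5, 1.7, 0.5]
width: 17.5
```

```bash
python3 - <<'E'
from h import *
meas(3); rows([494,498,502,502])
E
```

```text
t 25.50 P [567.8  -44.46  61.05] F [0.15 1.54 1.03] r 44.99 theta 130.5 (mod 360) Ftan(resist +) -1.14 Frad(out +) 1.04 w 17.4
[255, 1.9, 2.2, 0.2, 0, 255, 3.8, 4.7, 0.3, 0, 255, 5.4, 7.3, 0.4, 0, 255, 5.4, 7.3, 0.4, 0]
```

Request:
{"name": "move_arm", "arguments": {
  "increments": [255, 1.9, 2.2, 0.2, 0, 255, 3.8, 4.7, 0.3, 0, 255, 5.4, 7.3, 0.4, 0, 255, 5.4, 7.3, 0.4, 0]
}}

```text
t: 26.05
ee_pos: [575.5, -38.9, 60.8]
orientation: [-2.219, -2.223, -0.003]
ft_force: [0.3, 2.5, 2.8]
width: 17.7
```

```bash
python3 - <<'E'
from h import *
meas(3); rows([506,510,514,514])
E
```

```text
t 26.15 P [575.44 -38.93  60.76] F [-0.17  1.97  2.61] r 44.98 theta 142.5 (mod 360) Ftan(resist +) -0.84 Frad(out +) 1.79 w 17.4
[255, 1.4, 2.5, 0.1, 0, 255, 2.7, 5.4, 0.2, 0, 255, 3.8, 8.3, 0.3, 0, 255, 3.8, 8.3, 0.3, 0]
```

Request:
{"name": "move_arm", "arguments": {
  "increments": [255, 1.4, 2.5, 0.1, 0, 255, 2.7, 5.4, 0.2, 0, 255, 3.8, 8.3, 0.3, 0, 255, 3.8, 8.3, 0.3, 0]
}}

```text
t: 26.7
ee_pos: [584.2, -35.1, 60.5]
orientation: [2.219, 2.223, 0.004]
ft_force: [1.1, 2.3, 2.3]
width: 17.6
```

```bash
python3 - <<'E'
from h import *
meas(3); rows([518,522,526,526])
E
```

```text
t 26.80 P [584.04 -35.09  60.5 ] F [0.72 1.94 2.18] r 45.00 theta 154.6 (mod 360) Ftan(resist +) -1.28 Frad(out +) 1.62 w 17.3
[255, 0.8, 2.8, 0.1, 0, 255, 1.5, 5.9, 0.2, 0, 255, 2.0, 9.0, 0.3, 0, 255, 2.0, 9.0, 0.3, 0]
```

Request:
{"name": "move_arm", "arguments": {
  "increments": [255, 0.8, 2.8, 0.1, 0, 255, 1.5, 5.9, 0.2, 0, 255, 2, 9, 0.3, 0, 255, 2, 9, 0.3, 0]
}}

```text
t: 27.35
ee_pos: [593.5, -33.1, 60.2]
orientation: [2.219, 2.223, 0.005]
ft_force: [0.3, 1.8, 2.6]
width: 17.6
```

```bash
python3 - <<'E'
from h import *
meas(3); rows([530,534,538,538])
E
```

```text
t 27.45 P [593.36 -33.12  60.23] F [0.54 1.32 2.45] r 45.01 theta 166.7 (mod 360) Ftan(resist +) -0.67 Frad(out +) 1.25 w 17.1
[255, 0.2, 2.8, 0.1, 0, 255, 0.2, 5.9, 0.2, 0, 255, 0.0, 9.1, 0.3, 0, 255, 0.0, 9.1, 0.3, 0]
```

Request:
{"name": "move_arm", "arguments": {
  "increments": [255, 0.2, 2.8, 0.1, 0, 255, 0.2, 5.9, 0.2, 0, 255, 0, 9.1, 0.3, 0, 255, 0, 9.1, 0.3, 0]
}}

```text
t: 28.0
ee_pos: [602.9, -33.2, 60.0]
orientation: [2.219, 2.222, 0.005]
ft_force: [1.6, 1.4, 1.4]
width: 17.0
```

```bash
python3 - <<'E'
from h import *
meas(3); rows([542,546,550,550])
E
```

```text
t 28.10 P [602.76 -33.16  59.98] F [1.37 1.04 1.89] r 45.00 theta 178.7 (mod 360) Ftan(resist +) -1.25 Frad(out +) 1.18 w 17.4
[255, -0.4, 2.8, 0.1, 0, 255, -1.0, 5.9, 0.2, 0, 255, -1.8, 8.9, 0.3, 0, 255, -1.8, 8.9, 0.3, 0]
```

Request:
{"name": "move_arm", "arguments": {
  "increments": [255, -0.4, 2.8, 0.1, 0, 255, -1, 5.9, 0.2, 0, 255, -1.8, 8.9, 0.3, 0, 255, -1.8, 8.9, 0.3, 0]
}}

```text
t: 28.65
ee_pos: [612.0, -35.1, 59.7]
orientation: [2.218, 2.222, 0.006]
ft_force: [1.8, 0.7, 1.6]
width: 17.3
```

```bash
python3 - <<'E'
from h import *
meas(3); rows([554,558,562,562])
E
```

```text
t 28.75 P [611.93 -35.11  59.72] F [1.64 0.84 1.81] r 45.03 theta 190.7 (mod 360) Ftan(resist +) -1.30 Frad(out +) 1.31 w 17.4
[255, -1.0, 2.7, 0.2, 0, 255, -2.3, 5.5, 0.3, 0, 255, -3.7, 8.3, 0.3, 0, 255, -3.7, 8.3, 0.3, 0]
```

Request:
{"name": "move_arm", "arguments": {
  "increments": [255, -1, 2.7, 0.2, 0, 255, -2.3, 5.5, 0.3, 0, 255, -3.7, 8.3, 0.3, 0, 255, -3.7, 8.3, 0.3, 0]
}}

```text
t: 29.3
ee_pos: [620.5, -39.0, 59.5]
orientation: [2.218, 2.222, 0.006]
ft_force: [1.9, 1.0, 1.1]
width: 17.3
```

```bash
python3 - <<'E'
from h import *
meas(3); rows([566,570,574,574])
E
```

```text
t 29.40 P [620.47 -38.94  59.47] F [1.68 1.57 1.52] r 45.02 theta 202.6 (mod 360) Ftan(resist +) -0.67 Frad(out +) 2.20 w 17.4
[255, -1.5, 2.4, 0.2, 0, 255, -3.4, 5.0, 0.3, 0, 255, -5.4, 7.4, 0.4, 0, 255, -5.4, 7.4, 0.4, 0]
```

Request:
{"name": "move_arm", "arguments": {
  "increments": [255, -1.5, 2.4, 0.2, 0, 255, -3.4, 5, 0.3, 0, 255, -5.4, 7.4, 0.4, 0, 255, -5.4, 7.4, 0.4, 0]
}}

```text
t: 29.95
ee_pos: [628.3, -44.6, 59.2]
orientation: [2.218, 2.221, 0.007]
ft_force: [1.6, 1.6, 2.5]
width: 17.4
```

```bash
python3 - <<'E'
from h import *
meas(3); rows([578,582,586,586])
E
```

```text
t 30.05 P [628.2  -44.51  59.19] F [1.75 0.86 2.97] r 45.09 theta 214.7 (mod 360) Ftan(resist +) -0.71 Frad(out +) 1.81 w 17.5
[255, -2.0, 1.9, 0.2, 0, 255, -4.3, 4.0, 0.3, 0, 255, -6.8, 6.0, 0.4, 0, 255, -6.8, 6.0, 0.4, 0]
```

Request:
{"name": "move_arm", "arguments": {
  "increments": [255, -2, 1.9, 0.2, 0, 255, -4.3, 4, 0.3, 0, 255, -6.8, 6, 0.4, 0, 255, -6.8, 6, 0.4, 0]
}}

```text
t: 30.6
ee_pos: [634.5, -51.6, 58.9]
orientation: [2.218, 2.221, 0.007]
ft_force: [2.3, 0.7, 3.5]
width: 17.6
```

```bash
python3 - <<'E'
from h import *
meas(3); rows([590,594,598,598])
E
```

```text
t 30.70 P [634.47 -51.51  58.91] F [2.53 0.99 3.53] r 45.10 theta 226.7 (mod 360) Ftan(resist +) -0.68 Frad(out +) 2.63 w 17.4
[255, -2.4, 1.5, 0.2, 0, 255, -5.1, 3.1, 0.3, 0, 255, -7.9, 4.5, 0.4, 0, 255, -7.9, 4.5, 0.4, 0]
```

Request:
{"name": "move_arm", "arguments": {
  "increments": [255, -2.4, 1.6, 0.1, 0, 255, -5.1, 3.2, 0.2, 0, 255, -7.9, 4.6, 0.3, 0, 255, -7.9, 4.6, 0.3, 0]
}}

```text
t: 31.25
ee_pos: [639.2, -59.7, 58.6]
orientation: [2.218, 2.22, 0.007]
ft_force: [1.6, -0.6, 5.0]
width: 17.5
```

```bash
sed -i 's/^CIR=.*/CIR=dict(c=[598.0,-77.9],r=45.0,phi0=-97.5,z0=72.0)/' h.py; python3 - <<'E'
from h import *
meas(3); rows([602,606,610,610])
E
```

```text
t 31.35 P [639.17 -59.67  58.63] F [ 2.28 -0.4   4.69] r 45.02 theta 238.6 (mod 360) Ftan(resist +) -1.29 Frad(out +) 1.92 w 17.2
[255, -2.7, 1.0, 0.0, 0, 255, -5.6, 2.0, 0.1, 0, 255, -8.7, 2.8, 0.2, 0, 255, -8.7, 2.8, 0.2, 0]
```

Request:
{"name": "move_arm", "arguments": {
  "increments": [255, -2.7, 1, 0, 0, 255, -5.6, 2, 0.1, 0, 255, -8.7, 2.8, 0.1, 0, 255, -8.7, 2.8, 0.1, 0]
}}

```text
t: 31.9
ee_pos: [642.0, -68.7, 58.5]
orientation: [2.217, 2.22, 0.007]
ft_force: [3.8, -0.7, 2.7]
width: 17.5
```

```bash
sed -i 's/^CIR=.*/CIR=dict(c=[598.0,-77.9],r=45.0,phi0=-97.5,z0=72.2)/' h.py; python3 - <<'E'
from h import *
meas(3); rows([614,618,622,622])
E
```

```text
t 32.00 P [642.01 -68.57  58.46] F [ 3.21 -0.27  1.95] r 44.99 theta 250.5 (mod 360) Ftan(resist +) -0.92 Frad(out +) 3.08 w 17.1
[255, -2.8, 0.5, -0.1, 0, 255, -5.9, 0.9, 0.0, 0, 255, -9.1, 1.0, 0.1, 0, 255, -9.1, 1.0, 0.1, 0]
```

Request:
{"name": "move_arm", "arguments": {
  "increments": [255, -2.8, 0.7, 0, 0, 255, -5.9, 1.1, 0.1, 0, 255, -9.1, 1.2, 0.2, 0, 255, -9.1, 1.2, 0.2, 0]
}}

```text
t: 32.55
ee_pos: [643.0, -78.0, 58.2]
orientation: [2.218, 2.22, 0.006]
ft_force: [1.6, -0.5, 1.9]
width: 17.5
```

```bash
sed -i 's/^CIR=.*/CIR=dict(c=[598.2,-77.9],r=45.0,phi0=-97.5,z0=72.1)/' h.py; python3 - <<'E'
from h import *
meas(3); rows([626,630,634,634])
E
```

```text
t 32.65 P [642.99 -77.91  58.18] F [ 1.91 -0.82  1.68] r 44.79 theta 262.5 (mod 360) Ftan(resist +) -0.82 Frad(out +) 1.91 w 17.1
[255, -2.9, 0.1, -0.0, 0, 255, -6.1, -0.2, 0.1, 0, 255, -9.2, -0.7, 0.2, 0, 255, -9.2, -0.7, 0.2, 0]
```

Request:
{"name": "move_arm", "arguments": {
  "increments": [255, -2.9, 0.1, 0, 0, 255, -6.1, -0.2, 0.1, 0, 255, -9.2, -0.7, 0.2, 0, 255, -9.2, -0.7, 0.2, 0]
}}

```text
t: 33.2
ee_pos: [642.0, -87.4, 57.9]
orientation: [2.218, 2.22, 0.005]
ft_force: [0.4, -0.9, 1.6]
width: 17.2
```

```bash
python3 - <<'E'
from h import *
meas(3); rows([638,642,646,646])
E
```

```text
t 33.30 P [642.04 -87.3   57.89] F [ 0.95 -1.01  1.79] r 44.83 theta 274.6 (mod 360) Ftan(resist +) -0.79 Frad(out +) 1.14 w 17.4
[255, -2.8, -0.5, -0.0, 0, 255, -5.8, -1.5, 0.0, 0, 255, -8.7, -2.6, 0.1, 0, 255, -8.7, -2.6, 0.1, 0]
```

Request:
{"name": "move_arm", "arguments": {
  "increments": [255, -2.8, -0.5, 0, 0, 255, -5.8, -1.5, 0.1, 0, 255, -8.7, -2.6, 0.2, 0, 255, -8.7, -2.6, 0.2, 0]
}}

```text
t: 33.85
ee_pos: [639.2, -96.2, 57.6]
orientation: [2.218, 2.22, 0.005]
ft_force: [-0.5, -1.5, 2.5]
width: 17.6
```

```bash
python3 - <<'E'
from h import *
meas(3); rows([650,654,658,658])
E
```

```text
t 33.95 P [639.19 -96.16  57.62] F [-0.3  -1.1   2.39] r 44.87 theta 286.5 (mod 360) Ftan(resist +) -1.13 Frad(out +) 0.18 w 17.3
[255, -2.7, -1.2, -0.0, 0, 255, -5.4, -2.7, 0.0, 0, 255, -8.1, -4.4, 0.1, 0, 255, -8.1, -4.4, 0.1, 0]
```

Request:
{"name": "move_arm", "arguments": {
  "increments": [255, -2.7, -1.2, 0, 0, 255, -5.4, -2.7, 0.1, 0, 255, -8.1, -4.4, 0.2, 0, 255, -8.1, -4.4, 0.2, 0]
}}

```text
t: 34.5
ee_pos: [634.4, -104.4, 57.3]
orientation: [2.218, 2.22, 0.004]
ft_force: [-0.4, -0.6, 2.2]
width: 17.3
```

```bash
python3 - <<'E'
from h import *
meas(3); rows([662,666,670,670])
E
```

```text
t 34.60 P [ 634.46 -104.35   57.33] F [-0.95 -0.64  1.91] r 44.89 theta 298.6 (mod 360) Ftan(resist +) -1.07 Frad(out +) -0.39 w 16.9
[255, -2.3, -1.7, -0.0, 0, 255, -4.6, -3.7, 0.0, 0, 255, -6.8, -6.0, 0.1, 0, 255, -6.8, -6.0, 0.1, 0]
```

Request:
{"name": "move_arm", "arguments": {
  "increments": [255, -2.3, -1.7, 0, 0, 255, -4.6, -3.7, 0.1, 0, 255, -6.8, -6, 0.2, 0, 255, -6.8, -6, 0.2, 0]
}}

```text
t: 35.15
ee_pos: [628.2, -111.3, 57.1]
orientation: [2.218, 2.221, 0.004]
ft_force: [0.1, -0.5, 1.3]
width: 17.0
```

```bash
python3 - <<'E'
from h import *
meas(3); rows([674,678,682,682])
E
```

```text
t 35.25 P [ 628.28 -111.27   57.08] F [-0.84 -0.42  1.37] r 44.93 theta 310.5 (mod 360) Ftan(resist +) -0.91 Frad(out +) -0.25 w 17.3
[255, -2.0, -2.2, -0.0, 0, 255, -3.8, -4.7, 0.1, 0, 255, -5.5, -7.4, 0.1, 0, 255, -5.5, -7.4, 0.1, 0]
```

Request:
{"name": "move_arm", "arguments": {
  "increments": [255, -2, -2.2, 0, 0, 255, -3.8, -4.7, 0.1, 0, 255, -5.5, -7.4, 0.2, 0, 255, -5.5, -7.4, 0.2, 0]
}}

```text
t: 35.8
ee_pos: [620.6, -116.9, 56.8]
orientation: [2.219, 2.221, 0.003]
ft_force: [-0.4, -0.5, 0.1]
width: 17.3
```

```bash
python3 - <<'E'
from h import *
meas(3); rows([686,690,694,694])
E
```

```text
t 35.90 P [ 620.63 -116.86   56.82] F [-0.47 -0.19  0.22] r 44.96 theta 322.6 (mod 360) Ftan(resist +) -0.50 Frad(out +) -0.07 w 17.0
[255, -1.4, -2.5, -0.0, 0, 255, -2.7, -5.4, 0.1, 0, 255, -3.8, -8.3, 0.1, 0, 255, -3.8, -8.3, 0.1, 0]
```

Request:
{"name": "move_arm", "arguments": {
  "increments": [255, -1.4, -2.5, 0, 0, 255, -2.7, -5.4, 0.1, 0, 255, -3.8, -8.3, 0.2, 0, 255, -3.8, -8.3, 0.2, 0]
}}

```text
t: 36.45
ee_pos: [611.9, -120.7, 56.5]
orientation: [2.219, 2.221, 0.002]
ft_force: [-1.2, 0.9, 1.1]
width: 17.2
```

```bash
python3 - <<'E'
from h import *
meas(3); rows([698,702,706,706])
E
```

```text
t 36.55 P [ 612.04 -120.72   56.55] F [-0.83  0.44  0.48] r 45.00 theta 334.6 (mod 360) Ftan(resist +) -0.66 Frad(out +) -0.67 w 17.2
[255, -0.8, -2.8, -0.0, 0, 255, -1.5, -5.8, 0.0, 0, 255, -2.0, -8.9, 0.1, 0, 255, -2.0, -8.9, 0.1, 0]
```

Request:
{"name": "move_arm", "arguments": {
  "increments": [255, -0.8, -2.8, 0, 0, 255, -1.5, -5.8, 0.1, 0, 255, -2, -8.9, 0.2, 0, 255, -2, -8.9, 0.2, 0]
}}

```text
t: 37.1
ee_pos: [602.8, -122.7, 56.3]
orientation: [2.219, 2.221, 0.002]
ft_force: [-1.9, 0.1, 0.0]
width: 17.3
```

```bash
python3 - <<'E'
from h import *
meas(3); rows([710,714,718,718])
E
```

```text
t 37.20 P [ 602.86 -122.71   56.3 ] F [-1.04 -0.18 -0.1 ] r 45.05 theta 346.6 (mod 360) Ftan(resist +) -1.06 Frad(out +) 0.08 w 17.4
[255, -0.2, -2.9, -0.0, 0, 255, -0.2, -6.0, 0.1, 0, 255, 0.0, -9.2, 0.1, 0, 255, 0.0, -9.2, 0.1, 0]
```

Request:
{"name": "move_arm", "arguments": {
  "increments": [255, -0.2, -2.9, 0, 0, 255, -0.2, -6, 0.1, 0, 255, 0, -9.2, 0.2, 0, 255, 0, -9.2, 0.2, 0]
}}

```text
t: 37.75
ee_pos: [593.3, -122.7, 56.0]
orientation: [2.219, 2.222, 0.001]
ft_force: [-1.5, -1.3, -0.3]
width: 17.8
```

```bash
python3 - <<'E'
from h import *
s=get("side");crop(s,330,170,450,300,5,"pics/f_s.png")
meas(3); rows([722,726,730,730])
E
```

```text
t 37.90 P [ 593.44 -122.69   56.04] F [-0.56  0.16 -0.77] r 45.04 theta 358.6 (mod 360) Ftan(resist +) -0.58 Frad(out +) -0.09 w 17.4
[255, 0.5, -2.9, 0.0, 0, 255, 1.1, -6.0, 0.1, 0, 255, 2.0, -9.0, 0.2, 0, 255, 2.0, -9.0, 0.2, 0]
```

View pics/f_s.png

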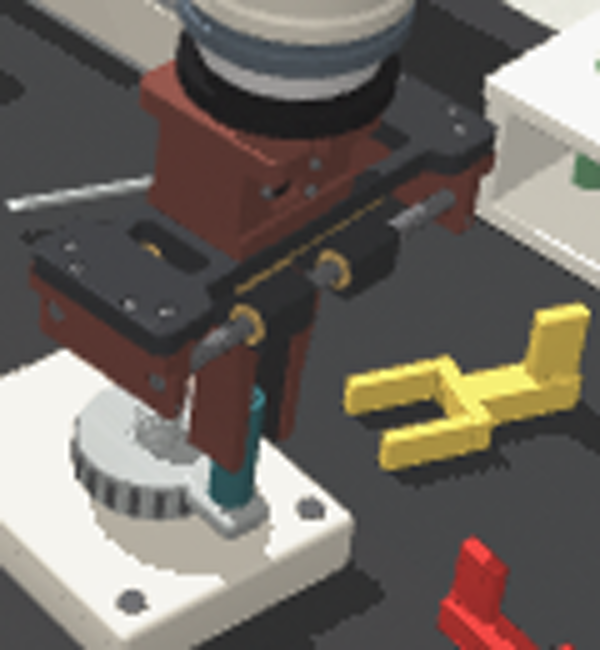

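The ring is clearly lower now. The stud stands out of its top at (170,440), and the fingers are clear of stud and arm. There is no contact yet, so I continue.

Request:
{"name": "move_arm", "arguments": {
  "increments": [255, 0.5, -2.9, 0, 0, 255, 1.1, -6, 0.1, 0, 255, 2, -9, 0.2, 0, 255, 2, -9, 0.2, 0]
}}

```text
t: 38.45
ee_pos: [584.0, -120.7, 55.8]
orientation: [2.219, 2.222, 0.001]
ft_force: [-1.6, -0.6, -1.5]
width: 17.3
```

```bash
python3 - <<'E'
from h import *
meas(3); rows([734,738,742,742])
E
```

```text
t 38.55 P [ 584.11 -120.69   55.81] F [-1.48 -0.77 -1.16] r 45.05 theta 10.7 (mod 360) Ftan(resist +) -1.16 Frad(out +) 1.19 w 17.3
[255, 1.0, -2.6, 0.0, 0, 255, 2.2, -5.5, 0.1, 0, 255, 3.7, -8.3, 0.2, 0, 255, 3.7, -8.3, 0.2, 0]
```

Request:
{"name": "move_arm", "arguments": {
  "increments": [255, 1, -2.6, 0.1, 0, 255, 2.2, -5.5, 0.2, 0, 255, 3.7, -8.3, 0.3, 0, 255, 3.7, -8.3, 0.3, 0]
}}

```text
t: 39.1
ee_pos: [575.5, -116.8, 55.5]
orientation: [2.22, 2.223, 0.0]
ft_force: [-2.3, -1.0, 0.6]
width: 17.7
```

```bash
python3 - <<'E'
from h import *
meas(3); rows([746,750,754,754])
E
```

```text
t 39.20 P [ 575.53 -116.88   55.51] F [-1.87 -1.58  0.99] r 45.09 theta 22.7 (mod 360) Ftan(resist +) -0.82 Frad(out +) 2.31 w 17.4
[255, 1.6, -2.3, -0.0, 0, 255, 3.4, -4.9, 0.1, 0, 255, 5.4, -7.3, 0.1, 0, 255, 5.4, -7.3, 0.1, 0]
```

Request:
{"name": "move_arm", "arguments": {
  "increments": [255, 1.5, -2.4, 0.1, 0, 255, 3.3, -5, 0.2, 0, 255, 5.3, -7.4, 0.2, 0, 255, 5.3, -7.4, 0.2, 0]
}}

```text
t: 39.75
ee_pos: [567.8, -111.3, 55.2]
orientation: [-2.22, -2.223, 0.0]
ft_force: [-2.1, -0.9, 0.4]
width: 17.4
```

```bash
python3 - <<'E'
from h import *
meas(3); rows([758,762,766,766])
E
```

```text
t 39.85 P [ 567.87 -111.36   55.23] F [-2.12 -1.03  0.41] r 45.16 theta 34.7 (mod 360) Ftan(resist +) -0.88 Frad(out +) 2.19 w 17.4
[255, 2.1, -1.9, -0.0, 0, 255, 4.4, -4.0, 0.1, 0, 255, 6.9, -6.0, 0.1, 0, 255, 6.9, -6.0, 0.1, 0]
```

Request:
{"name": "move_arm", "arguments": {
  "increments": [255, 2, -2, 0, 0, 255, 4.3, -4.1, 0.1, 0, 255, 6.8, -6.1, 0.2, 0, 255, 6.8, -6.1, 0.2, 0]
}}

```text
t: 40.4
ee_pos: [561.6, -104.4, 55.0]
orientation: [-2.219, -2.223, 0.0]
ft_force: [-1.5, -1.8, -1.1]
width: 17.4
```

```bash
python3 - <<'E'
from h import *
meas(3); rows([770,774,778,778])
E
```

```text
t 40.50 P [ 561.61 -104.42   55.  ] F [-1.89 -1.19 -0.28] r 45.19 theta 46.6 (mod 360) Ftan(resist +) -0.15 Frad(out +) 2.23 w 17.3
[255, 2.4, -1.4, -0.0, 0, 255, 5.1, -3.0, 0.1, 0, 255, 7.9, -4.4, 0.2, 0, 255, 7.9, -4.4, 0.2, 0]
```

Request:
{"name": "move_arm", "arguments": {
  "increments": [255, 2.4, -1.5, 0, 0, 255, 5.1, -3.1, 0.1, 0, 255, 7.8, -4.5, 0.2, 0, 255, 7.8, -4.5, 0.2, 0]
}}

```text
t: 41.05
ee_pos: [557.2, -96.9, 54.9]
orientation: [2.22, 2.223, -0.001]
ft_force: [-1.4, -4.6, -1.1]
width: 17.5
```

```bash
python3 - <<'E'
from h import *
meas(4); rows([782,786,786,786])
E
```

```text
t 41.20 P [557.23 -96.93  54.86] F [-1.36 -4.94 -0.47] r 45.17 theta 57.6 (mod 360) Ftan(resist +) 3.91 Frad(out +) 3.32 w 17.7
[255, 3.2, -1.2, 0.1, 0, 255, 6.2, -2.1, 0.2, 0, 255, 6.2, -2.1, 0.2, 0, 255, 6.2, -2.1, 0.2, 0]
```

Touch: the tangential push rose from about -0.85 to +3.9 N, roughly 4.7 N added, over the last 12°. I press 4° further, gently, and hold.

Request:
{"name": "move_arm", "arguments": {
  "increments": [255, 1.6, -0.6, 0, 0, 255, 3.2, -1.2, 0.1, 0, 255, 3.2, -1.2, 0.1, 0, 255, 3.2, -1.2, 0.1, 0, 255, 3.2, -1.2, 0.1, 0, 255, 3.2, -1.2, 0.1, 0]
}}

```text
t: 42.0
ee_pos: [556.2, -94.4, 54.8]
orientation: [2.219, 2.223, -0.001]
ft_force: [-1.7, -7.2, -0.1]
width: 17.1
```

```bash
python3 - <<'E'
from h import *
meas(6)
E
```

```text
t 42.25 P [556.21 -94.44  54.85] F [-1.48 -7.81 -0.31] r 45.13 theta 61.0 (mod 360) Ftan(resist +) 6.73 Frad(out +) 4.24 w 17.5
```

The push is now about 7 N above free running, an estimated 60–90 N on the pad, held for over 0.5 s. First touch was at about θ ≈ 765°, so I back off counter-clockwise to θ ≈ 405°.

```bash
sed -i 's/^CIR=.*/CIR=dict(c=[598.0,-78.0],r=45.0,phi0=-97.5,z0=72.1)/' h.py; python3 - <<'E'
from h import *
rows([776,768,756,743,730,716,702,688,674,660,648,640])
E
```

```text
[255, -3.7, 1.5, -0.0, 0, 255, -9.1, 4.7, -0.2, 0, 255, -16.3, 10.8, -0.4, 0, 255, -22.4, 18.9, -0.7, 0, 255, -26.6, 28.2, -1.0, 0, 255, -28.6, 39.0, -1.3, 0, 255, -27.9, 49.9, -1.6, 0, 255, -24.6, 60.4, -1.9, 0, 255, -18.9, 69.8, -2.3, 0, 255, -11.1, 77.5, -2.6, 0, 255, -3.1, 82.4, -2.8, 0, 255, 2.7, 84.7, -3.0, 0]
```

Request:
{"name": "move_arm", "arguments": {
  "increments": [255, -3.7, 1.5, 0, 0, 255, -9.1, 4.7, -0.2, 0, 255, -16.3, 10.8, -0.4, 0, 255, -22.4, 18.9, -0.7, 0, 255, -26.6, 28.2, -1, 0, 255, -28.6, 39, -1.3, 0, 255, -27.9, 49.9, -1.6, 0, 255, -24.6, 60.4, -1.9, 0, 255, -18.9, 69.8, -2.3, 0, 255, -11.1, 77.5, -2.6, 0, 255, -3.1, 82.4, -2.8, 0, 255, 2.7, 84.7, -3, 0]
}}

```text
t: 43.8
ee_pos: [641.1, -90.9, 57.8]
orientation: [2.218, 2.223, -0.001]
ft_force: [-3.0, 0.8, -1.5]
width: 17.7
```

```bash
python3 - <<'E'
from h import *
meas(2); rows([632,620,607,593,579,565,551,537,524,512,504,500])
E
```

```text
t 43.85 P [641.16 -90.67  57.84] F [-2.08  0.95 -1.3 ] r 44.98 theta 278.9 (mod 360) Ftan(resist +) 0.32 Frad(out +) -2.27 w 17.4
[255, 5.3, 1.3, -0.3, 0, 255, 14.7, 1.9, -0.5, 0, 255, 24.8, 0.3, -0.8, 0, 255, 34.9, -3.8, -1.1, 0, 255, 43.7, -10.3, -1.5, 0, 255, 50.7, -18.8, -1.8, 0, 255, 55.5, -28.7, -2.1, 0, 255, 57.7, -39.4, -2.4, 0, 255, 57.4, -49.6, -2.7, 0, 255, 55.0, -58.7, -3.0, 0, 255, 52.4, -64.4, -3.2, 0, 255, 50.8, -67.2, -3.2, 0]
```

Request:
{"name": "move_arm", "arguments": {
  "increments": [255, 5.3, 1.3, -0.3, 0, 255, 14.7, 1.9, -0.5, 0, 255, 24.8, 0.3, -0.8, 0, 255, 34.9, -3.8, -1.1, 0, 255, 43.7, -10.3, -1.5, 0, 255, 50.7, -18.8, -1.8, 0, 255, 55.5, -28.7, -2.1, 0, 255, 57.7, -39.4, -2.4, 0, 255, 57.4, -49.6, -2.7, 0, 255, 55, -58.7, -3, 0, 255, 52.4, -64.4, -3.2, 0, 255, 50.8, -67.2, -3.2, 0]
}}

```text
t: 45.4
ee_pos: [573.5, -40.2, 61.1]
orientation: [2.219, 2.223, -0.0]
ft_force: [1.6, -0.3, -6.6]
width: 17.4
```

```bash
python3 - <<'E'
from h import *
meas(2); rows([493,482,469,456,443,430,419,411,406,405,405,405])
E
```

```text
t 45.45 P [573.42 -40.25  61.05] F [ 0.83 -0.3  -6.01] r 45.05 theta 139.4 (mod 360) Ftan(resist +) -0.53 Frad(out +) -0.70 w 17.4
[255, -3.0, -4.0, -0.1, 0, 255, -9.1, -10.2, -0.4, 0, 255, -17.7, -15.7, -0.6, 0, 255, -27.2, -19.2, -0.9, 0, 255, -37.3, -20.5, -1.2, 0, 255, -47.5, -19.4, -1.5, 0, 255, -55.7, -16.8, -1.7, 0, 255, -61.3, -13.9, -1.9, 0, 255, -64.5, -11.7, -2.0, 0, 255, -65.2, -11.2, -2.0, 0, 255, -65.2, -11.2, -2.0, 0, 255, -65.2, -11.2, -2.0, 0]
```

Request:
{"name": "move_arm", "arguments": {
  "increments": [255, -3, -4, -0.1, 0, 255, -9.1, -10.2, -0.3, 0, 255, -17.7, -15.7, -0.5, 0, 255, -27.2, -19.2, -0.8, 0, 255, -37.3, -20.5, -1.1, 0, 255, -47.5, -19.4, -1.4, 0, 255, -55.7, -16.8, -1.6, 0, 255, -61.3, -13.9, -1.8, 0, 255, -64.5, -11.7, -1.9, 0, 255, -65.2, -11.2, -1.9, 0, 255, -65.2, -11.2, -1.9, 0, 255, -65.2, -11.2, -1.9, 0]
}}

```text
t: 47.0
ee_pos: [562.4, -105.5, 63.0]
orientation: [2.218, 2.223, -0.001]
ft_force: [-0.4, -2.0, -0.8]
width: 17.4
```

```bash
python3 - <<'E'
from h import *
meas(4)
E
```

```text
t 47.15 P [ 562.34 -105.46   63.04] F [-0.87 -1.79 -0.9 ] r 45.00 theta 44.9 (mod 360) Ftan(resist +) 0.89 Frad(out +) 1.79 w 17.6
```

Backed off to θ ≈ 405°; the TCP is 8.0 mm higher than at touch. I let go and lift clear.

Request:
{"name": "move_arm", "arguments": {
  "increments": [160, 0, 0, 0, 0, 120, 0, 0, 0, 0, 100, 0, 0, 0, 0, 80, 0, 0, 0, 0, 80, 0, 0, 0, 0, 80, 0, 0, -15, 0, 80, 0, 0, -45, 0, 80, 0, 0, -85, 0, 80, 0, 0, -110, 0, 80, 0, 0, -110, 0]
}}

```text
t: 48.45
ee_pos: [564.1, -105.7, 176.0]
orientation: [2.216, 2.22, 0.004]
ft_force: [0.3, 0.3, -1.0]
width: 60.1
```

```bash
python3 - <<'E'
from h import *
plan([(500,120,173)])
E
```

```text
t 48.45 tcp [ 564.05 -105.68  175.99] yang 0.1 tilt 0.32 F [ 0.29  0.27 -0.99] w 60.1
   [500 120 173] -> [225.82 -63.59   2.22]
```

Now I move aside so both cameras can see the ring and the clip.

Request:
{"name": "move_arm", "arguments": {
  "increments": [80, 30, -9, 0, 0, 80, 75, -21, 0, 0, 80, 125, -35, 0, 0, 80, 175, -49, 0, 0, 80, 210, -59, 0, 0, 80, 225, -63, 0, 0, 80, 225, -63, 0, 0]
}}

```text
t: 49.32
ee_pos: [500.3, 119.4, 174.8]
orientation: [2.214, 2.222, 0.002]
ft_force: [-0.6, 0.1, -0.2]
width: 60.3
```

```bash
python3 - <<'E'
from h import *
s=get("side");t=get("top")
cv2.imwrite("pics/fin_s.png",s["frame"][:,:,::-1]);cv2.imwrite("pics/fin_t.png",t["frame"][:,:,::-1])
crop(s,310,190,430,310,5,"pics/fin_sc.png");crop(t,290,170,400,270,6,"pics/fin_tc.png")
plan([])
E
```

```text
t 49.42 tcp [500.79 118.38 174.96] yang 0.1 tilt 0.31 F [ 0.17 -0.27 -0.28] w 60.1
```

View pics/fin_s.png

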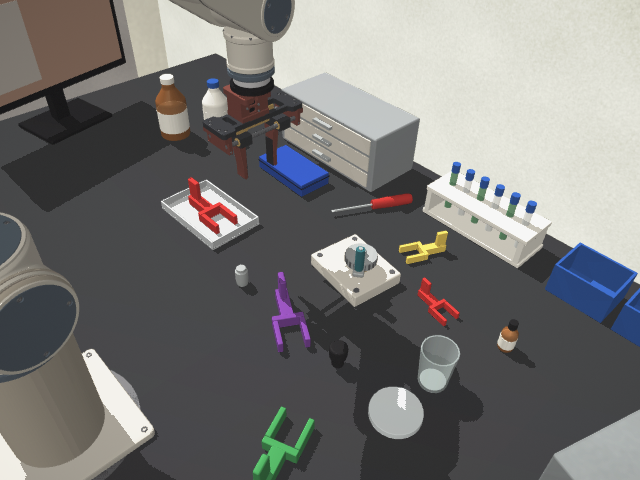

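View pics/fin_sc.png

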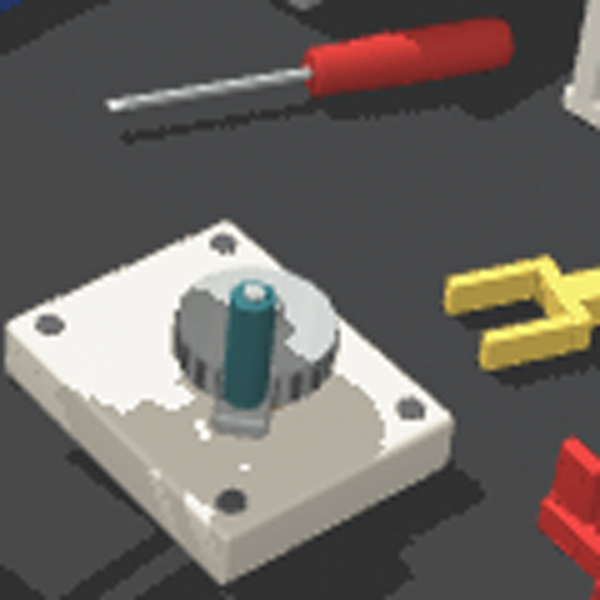

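View pics/fin_t.png

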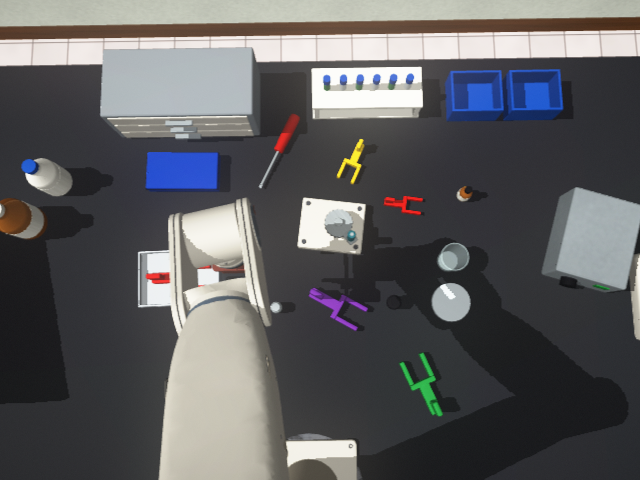

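View pics/fin_tc.png

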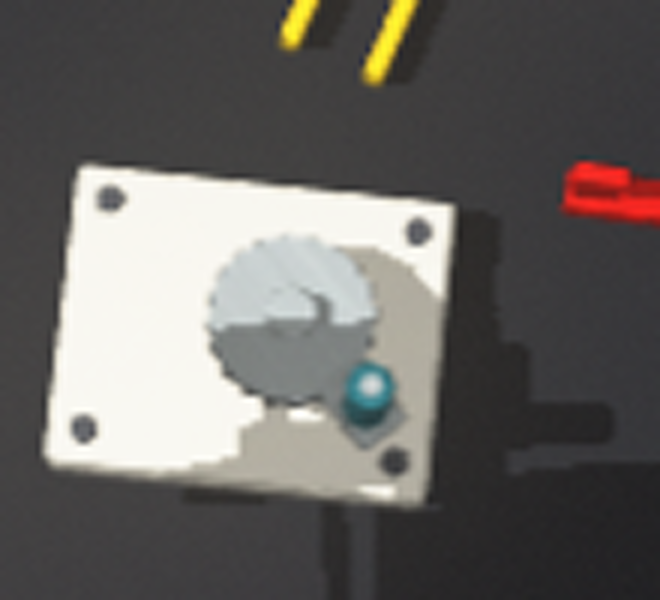

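```bash
python3 - <<'E'
from h import *
s=get("side");t=get("top")
a=cv2.imread("pics/fin_t.png")[170:270,290:400].astype(int);b=t["frame"][170:270,290:400,::-1].astype(int)
print("diff",np.abs(a-b).mean(),(np.abs(a-b).max(2)>40).sum())
print(tri(t,(352,234.2),s,(361.2,248.6)),"expect ~(561.5,-105,121)")
print(ctrl.get_obs()["t"])
E
```

```text
diff 0.8035151515151515 8
(array([ 561.17, -105.79,  122.42]), np.float64(2.7025382319808435)) expect ~(561.5,-105,121)
49.525
```

```bash
python3 - <<'E'
from h import *
print(ctrl.close_job())
E
```

```text
the job is handed in; nothing more can be done
None
```

The job is done and handed in at about 49.5 s of the 72 s allowed; the hand-in gave no verdict.

- **Clip:** I pulled the larger red clip straight out along its +y, carried it over and laid it flat in the tray with its middle near (485, 290) mm. The tray centre is (482, 292.5). The leg-top corners came out at z ≈ 26–27 mm, against 28 expected for lying flat.
- **Touch:** I screwed the ring clockwise about 2.1 turns. The push then rose by about 5 N, and by 7 N after pressing 4° further. That is an estimated 60–90 N on the pad, held for over 0.5 s. The pad force was worked out from the push, not measured directly.
- **Back-off:** I turned back to 360° short of my estimate of first touch (about 765° of turn), which put the gripper 8.0 mm higher, and let go. The last check placed the spinner top at (561, -106, 122) mm, against about (561.5, -105, 121) expected. Two pictures taken 0.1 s apart show no ring movement.
- **Bystanders:** all look unmoved in the final pictures; I did not measure them.

**Disagreement:** in the images the fingertips appeared about 30 mm higher than the reported TCP height. I corrected the grasp heights by that amount. Both grasps closed to the right width (11.7 and 17.5 mm, for 12 and 18 mm parts).

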